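# Sorting blocking chucks on the slide ramp

## Robot

A 6-joint arm with a two-finger parallel gripper is mounted at the origin on the work surface. World frame = base frame: x ahead of the robot, y to its left, z up, the work surface at z = 0. Lengths are in m, angles in rad, forces in N, time in s.
With the tool pointing down it reaches from about 0.425 to 0.95 m from the base axis. Payload 3.5 kg.
Tool frame: the origin (TCP) lies at the very end of the fingers, on their centre line; the grasp point (between the pads) lies 19 mm behind it; z points along the fingers, y is the direction in which the jaws open and shut (so a half turn about z gives the same grasp; the last joint's range is limited). The gripper opens to 85 mm and grips with 20 to 120 N. Pads are 22 mm wide; open, the fingers measure 114 mm over their backs; the gripper's body (76 mm by 85 mm) begins 54 mm behind the grasp point. The pads swing forward as they close: fully open they stand 13 mm farther back than shut.
Start: joints at [1.016, 0.286, 1.577, -0, 1.279, -0.15], TCP at [0.266, 0.62, 0.203] pointing down, gripper open.
Joint ranges: [-2.77, 2.77], [-0.9, 2.22], [0.21, 2.48], [-1.53, 4.67], [0.24, 2.81], [-2.84, 2.84]. Speed limits (rad/s): [2.79, 2.79, 3.14, 3.14, 3.14, 3.14].

## Interface

Orientations are given as a unit quaternion [x, y, z, w].
In Python, from plant import get_state, vision, ctrl, cut_out gives the robot as it stands.
- The arm moves only by the tool jog_arm, never from a script. Its argument "commands" is text: rows parted by semicolons, each of 6 numbers parted by spaces: the shift along the world's x, y, z in m, then the turn, a rotation vector about the world's x, y, z in rad. A call has 1 to 20 rows; each row is the pose to reach, as a shift and turn from the pose commanded when the call began; what a row does not reach only later rows make up. A row lasts 1/8 s, in which the tool goes at most 62.5 mm and 10.7 degrees, less where a joint would pass 70% of its speed; a pose out of reach is approached as far as the arm can. A call with a gripper value outside its range is refused whole. "gripper" is the opening in per cent of the stroke, from 0 (shut) to 100 (fully open), set as the call begins (left out, the last holds). The fingers move at their own pace and stop on an object; "grip_force" is the grip in N (left out, the last holds). Time passes only in rows, so rows that repeat a pose let the fingers close. It gives the time, the measured TCP pose, the force and the opening at its end, in the units of the state.
- get_state(): the state, without advancing time (a new reading comes with each control period).
- vision.read_camera(name): name is "scene" or "top" or "wrist"; returns a dict with "frame" (420x560x3 uint8, red, green, blue), "z_map" (420x560 float32, m along the optical axis (not along the pixel's ray), 0 where there is no reading), "fx", "fy", "cx", "cy" (pixels), "R" (3x3) and "t" (3): a world point X has camera coordinates R X + t. Camera axes: x right, y down, z forward; pixel columns grow to the right and rows downward; lengths in m; the calibration is good to about 2 mm. A picture is of the moment at which its call begins.
- ctrl.sign_off(): hands the job in, once; it reports no verdict.
Trained networks look in the newest picture that a camera, given by its name, has taken for a name from the list of things; names that differ only in an ending like _2 or _b are one class to them, and where a whole thing is asked for, a point or a joint stands for the part that bears it (a point fixed in the world has none). Each returns a list of dicts, best first, with "conf" (0 to 1); they miss things now and then, are a little off and sometimes report something else, mostly with a low value. They report only what shows in the picture. A call takes as long as a camera call. They do not tell look-alikes from the thing itself.
- cut_out(camera, query): "pixels" (420x560 bool, what is visible of it) and "box" ([centre column, centre row, width, height] in pixels, round what is visible of it).
The state is a dict: "time": time; "qpos": joint angles; "dq": joint speeds; "joint_efforts": joint torques, N m; "eef_pos": TCP position; "tcp_rot": TCP orientation; "contact_force": force on the tool from outside, world axes, zero at the start; "wrist_torque": the same for the moment, N m; "opening": opening from 0.0 (shut) to 1.0 (fully open).
Only numpy, scipy, OpenCV 4.12 (cv2) and the standard library are available. Lean on these libraries where they do the work, as an engineer would, in place of code of your own. Each camera call takes 0.05 s, during which the arm holds its last target.

## Task

Find out which of the two grey blocking chucks in the wooden rack still grips: one at a time, set each foot-down on the upper half of the tilted steel plate, length across the slope, let go, and watch whether it slides down to the stop or stays put. Put a chuck that slid flat in the shallow dark wooden four-walled tray, and one that stayed flat in the aluminium cradle, lengthwise between its two tall cheeks, each put away before the other is tried and set down without being dropped or tipped over. Do not press the red spindle button or disturb the other things on the bench.

Things in the scene. Friction and masses are not known exactly. Their poses are not given: they have to be found in the camera images.
- chuck_a_mid (a point): grey ceramic chuck, 64 x 40 mm, 44 mm tall, about 150 g: dark facing pad below, oblong base (top 14 mm above the underside), central grip rib 50 long, 16 wide, from 14 to 44 mm up. Point: its centre, 22 mm above the underside; x along the length, z up. Starts in either bay of the rack. Both look alike: on the tilted plate one slides when let go, the other stays; the test tells which.
- chuck_b_mid (a point): grey ceramic chuck, 64 x 40 mm, 44 mm tall, about 150 g: dark facing pad below, oblong base (top 14 mm above the underside), central grip rib 50 long, 16 wide, from 14 to 44 mm up. Point: its centre, 22 mm above the underside; x along the length, z up. Starts in either bay of the rack. Both look alike: on the tilted plate one slides when let go, the other stays; the test tells which.
- rack: wooden storage rack, fixed, 84 x 118 mm (x, y), floor 6 mm above the bench. Origin: centre of its underside. Partitions 5 mm thick, 52 mm tall, at y = -55, 0 and 55 mm make two bays 50 mm wide, open at both x ends. A chuck stands in each bay, length along x; fingers have room only at the two ends of its rib.
- test_plate: tilted steel plate of the test ramp, fixed, 130 mm wide (x), 190 mm long (y), on a green stand. Origin: centre of its top face, 35 mm above the bench; z is its normal, y points up the slope (15 degrees). Stop bar 8 mm thick, 10 mm high across the foot, inner face at y = -87 mm. A chuck that slides is there within a second, at y about -67 mm; one that stays hardly creeps.
- tray: shallow dark wooden tray for chucks that slide, fixed, outside 108 x 118 mm (x, y), walls 4 mm thick and 14 mm high all round, floor 4 mm above the bench. Origin: centre of its underside.
- cradle: aluminium cradle for chucks that stay, fixed: plate 100 x 84 mm (x, y), top 8 mm above the bench; a cheek at each x end, inner faces at x = -38 and 38 mm, 60 mm wide, tops 52 mm up; open at the y sides. The chuck lies lengthwise between the cheeks (6 mm spare each end), so hold its rib by the long sides. Origin: centre of its underside.
- blank_a_mid (a point): bystander: round glass blank, 62 mm across, 12 mm thick, loose. Its centre.
- blank_b_mid (a point): bystander: round glass blank, 62 mm across, 12 mm thick, loose. Its centre.
- spherometer: bystander: steel spherometer, 52 mm across, 60 mm tall, loose. Origin: centre of its underside.
- jar: bystander: amber glass jar, 60 mm across, 70 mm tall, loose. Origin: centre of its underside.
- gauge_ring: bystander: brass gauge ring, 42 mm across, 14 mm tall, loose. Origin: centre of its underside.
- spindle_button_top (a point): bystander: top of the red spindle push button, 32 mm across; never to be pressed.
- spindle_button (a joint): travel of the red button in m: 0 out, 0.006 fully pressed.
There are look-alikes about, which are no part of the job. Leave any purple look-alike of the part that bears chuck_a_mid alone. What is shaped like the part that bears chuck_b_mid but yellow is not meant.

How it is judged:
By the outcome, as a careful person would: the job done as asked, in the order asked, and still so for the second after the job is handed in, with the robot touching nothing.
It also fails if it takes over 72 s, if anything falls off the work surface, if the arm or the gripper's body presses on something with over 40 N, if the wrist force passes 120 N, or if a joint passes its speed limit or range.

## Working session

There is one attempt and no reset: what is moved stays moved. The work goes in short steps, Python scripts to look and compute and a tool call to move; the robot and the scene stay as the last step left them, time stands still between calls to the robot, and variables do not carry over. Pictures are saved under pics/ and viewed, and the job is handed in when it is done.

Besides the shell and the picture viewer there is one more tool, called as name(argument=value, ...) on one line, values as JSON. jog_arm: Moves the arm, as the interface text tells. Its arguments: {"type":"object","properties":{"commands":{"type":"string"},"gripper":{"type":"number"},"grip_force":{"type":"number"}},"required":["commands"]}

```bash
mkdir -p pics; ls
python3 - <<'E'
from plant import get_state, vision
import cv2
for n in ["scene","top"]:
    c=vision.read_camera(n); cv2.imwrite(f"pics/{n}0.png",c["frame"][:,:,::-1])
    print(n,c["fx"],c["fy"],c["cx"],c["cy"],c["R"],c["t"])
s=get_state(); print(s)
E
```

```text
pics
scene 509.2373332253351 509.2373332253351 270.5508321049829 205.06953812067258 [[-0.34014028  0.94033486 -0.00865688]
 [ 0.7360724   0.26050223 -0.62476877]
 [-0.58523672 -0.21888111 -0.78076184]] [ 0.10038134 -0.39209852  1.48560856]
top 463.8570515706883 463.8570515706883 277.5760126995839 204.94057340283828 [[ 0.00642951 -0.99992504  0.01041983]
 [-0.99794587 -0.00708026 -0.0636704 ]
 [ 0.0637394  -0.00998906 -0.99791658]] [0.09371525 0.52761283 1.26899161]
{'time': 0.1, 'qpos': array([ 1.01599213e+00,  2.87104680e-01,  1.57803347e+00, -9.62447593e-06,
        1.27860979e+00, -1.50049000e-01]), 'dq': array([ 3.09699018e-04, -3.12477151e-03, -5.60707620e-03, -1.39681124e-03,
        7.16472472e-05, -1.65339505e-04]), 'joint_efforts': array([-3.42346666e-04, -4.07295370e+01, -2.93698937e+01, -1.61433354e-04,
        3.38268030e-03,  6.36092267e-06]), 'eef_pos': array([0.26546554, 0.61989073, 0.20136561]), 'tcp_rot': array([ 2.00997492e-01,  9.79591163e-01, -1.01299889e-03, -3.67653145e-04]), 'contact_force': array([ 0.13685241,  0.84553594, -0.77850409]), 'wrist_torque': array([0.02781625, 0.01483512, 0.01143315]), 'opening': 0.9983017039252063}
```

View pics/scene0.png

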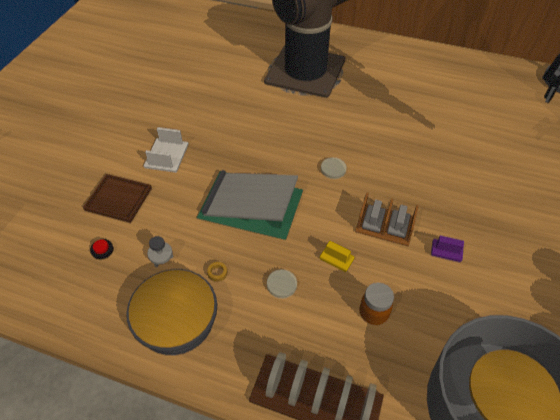

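View pics/top0.png

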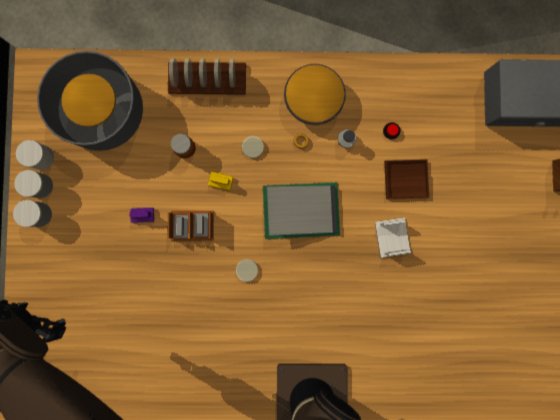

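```bash
cat > h.py <<'E'
import numpy as np, cv2
from plant import get_state, vision, ctrl, cut_out
def cloud(c):
    z=c["z_map"].astype(float); v,u=np.mgrid[0:z.shape[0],0:z.shape[1]]
    P=np.stack([(u-c["cx"])/c["fx"]*z,(v-c["cy"])/c["fy"]*z,z],-1)
    W=(P-c["t"])@c["R"]; W[z==0]=np.nan
    return W
def proj(c,X):
    p=np.asarray(X)@c["R"].T+c["t"]; return np.stack([c["fx"]*p[...,0]/p[...,2]+c["cx"],c["fy"]*p[...,1]/p[...,2]+c["cy"]],-1)
def rect(W,m):
    p=W[m]; p=p[~np.isnan(p[:,0])]
    r=cv2.minAreaRect((p[:,:2]*1000).astype(np.float32)); return r,np.nanmedian(p[:,2]),len(p)
E
python3 - <<'E'
from h import *
for cam in ["top","scene"]:
    c=vision.read_camera(cam); W=cloud(c)
    np.savez(f"{cam}0.npz",W=W,f=c["frame"])
    for q in ["rack","test_plate","tray","cradle","chuck_a_mid","blank_a_mid","spherometer","jar","gauge_ring","spindle_button"]:
        for d in cut_out(cam,q)[:4]:
            r,z,n=rect(W,d["pixels"])
            print(cam,q,round(d["conf"],2),np.round(d["box"]),np.round(r[0],0),np.round(r[1]),round(r[2],1),"z",round(z,3),n)
    f=c["frame"][:,:,::-1]
    if cam=="top":
        g=np.hstack([cv2.resize(f[190:260,130:230],None,fx=4,fy=4,interpolation=2),cv2.resize(f[190:260,350:450],None,fx=4,fy=4,interpolation=2)])
        cv2.imwrite("pics/crop0.png",g)
E
```

```text
top rack 0.86 [191. 225.  46.  34.] [473. 336.] [120.  78.] 86.6 z 0.026 446
top rack 0.26 [252. 147.  20.  21.] [692. 168.] [58. 58.] 25.9 z 0.012 365
top test_plate 0.73 [302. 211.  71.  48.] [516.  32.] [130. 188.] 3.0 z 0.035 3144
top tray 0.6 [408. 177.  46.  42.] [ 606. -263.] [110. 120.] 1.5 z 0.005 1678
top cradle 0.98 [392. 236.  35.  40.] [ 440. -225.] [102.  90.] 8.8 z 0.009 1142
top chuck_a_mid 0.81 [183. 226.  16.  22.] [468. 364.] [64. 37.] 1.1 z 0.023 326
top chuck_a_mid 0.61 [142. 217.  22.  19.] [498. 475.] [42. 68.] 0.1 z 0.016 353
top chuck_a_mid 0.37 [392. 128.   6.  12.] [ 744. -222.] [28. 34.] 85.7 z 0.021 110
top chuck_a_mid 0.24 [252. 147.  20.  23.] [691. 169.] [60. 59.] 1.1 z 0.012 378
top blank_a_mid 0.84 [246. 270.  23.  23.] [348. 182.] [58. 58.] 0.8 z 0.013 387
top spherometer 0.76 [347. 136.  22.  15.] [715. -93.] [50. 47.] 49.3 z 0.027 258
top jar 0.59 [184. 146.  25.  27.] [685. 358.] [54. 54.] 48.1 z 0.069 429
top jar 0.56 [406. 178.  47.  47.] [ 606. -267.] [118. 127.] 1.2 z 0.005 1727
top jar 0.3 [348. 136.  20.  17.] [714. -92.] [48. 47.] 49.3 z 0
[... 469 characters left out ...]
[84. 42.] 0.9 z 0.02 543
scene chuck_a_mid 0.65 [450. 250.  28.  24.] [492. 473.] [65. 67.] 5.1 z 0.017 679
scene blank_a_mid 0.94 [332. 171.  26.  22.] [346. 181.] [78. 62.] 14.0 z 0.011 483
scene blank_a_mid 0.47 [121. 199.  68.  46.] [ 605. -269.] [121. 133.] 1.2 z 0.004 2132
scene spherometer 0.88 [162. 254.  23.  27.] [713. -98.] [67. 55.] 45.9 z 0.025 568
scene jar 0.68 [376. 301.  32.  42.] [695. 359.] [56. 56.] 47.0 z 0.066 1119
scene gauge_ring 0.65 [218. 271.  21.  23.] [711.  31.] [51. 43.] 45.1 z 0.012 302
scene spindle_button 0.64 [387. 222.  64.  55.] [471. 336.] [ 94. 119.] 0.7 z 0.007 888
scene spindle_button 0.57 [102. 245.  12.  17.] [ 746. -221.] [30. 29.] 51.1 z 0.021 154
```

View pics/crop0.png

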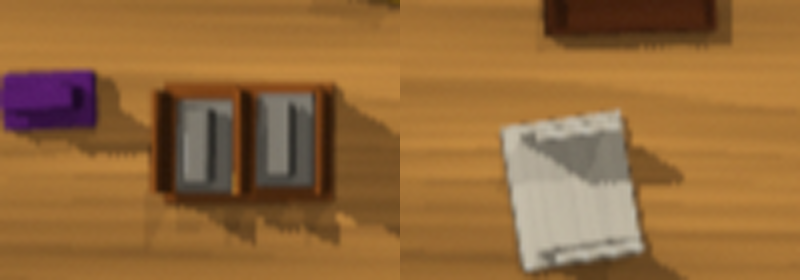

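Run:
```python
from h import *
for cam in ["top","scene"]:
    W=np.load(f"{cam}0.npz")["W"]; P=W.reshape(-1,3); f=np.load(f"{cam}0.npz")["f"].reshape(-1,3).astype(int)
    P0=P
    box=lambda x0,x1,y0,y1,z0,z1:(P[:,0]>x0)&(P[:,0]<x1)&(P[:,1]>y0)&(P[:,1]<y1)&(P[:,2]>z0)&(P[:,2]<z1)
    def R(m,n):
        p=P[m]
        if len(p)<5: print(cam,n,len(p));return
        r=cv2.minAreaRect((p[:,:2]*1000).astype(np.float32)); print(cam,n,np.round(r[0],1),np.round(r[1],1),round(r[2],1),"zmed",round(np.median(p[:,2]),4),len(p))
    print(cam,"table z",np.nanmedian(P[box(.3,.4,-.1,.1,-.02,.02),2]))
    gray=(abs(f[:,0]-f[:,2])<35)
    R(box(.40,.55,.34,.39,.042,.06)&gray,"ribL"); R(box(.40,.55,.285,.335,.042,.06)&gray,"ribR")
    R(box(.40,.55,.34,.39,.010,.06)&gray,"chL"); R(box(.40,.55,.285,.335,.010,.06)&gray,"chR")
    R(box(.40,.55,.26,.41,.045,.07)&~gray,"partitions")
    R(box(.37,.51,-.30,-.15,.005,.07),"cradle all"); R(box(.37,.51,-.30,-.15,.040,.07),"cheeks"); R(box(.445,.52,-.30,-.15,.040,.07),"cheek+"); R(box(.36,.435,-.30,-.15,.040,.07),"cheek-")
    R(box(.53,.69,-.35,-.18,.010,.03),"traywall");
    m=box(.46,.575,-.04,.11,.012,.07)&gray
    A=np.c_[P[m][:,:2],np.ones(m.sum())]; s=np.linalg.lstsq(A,P[m][:,2],rcond=None)[0]
    res=P[:,2]-np.c_[P[:,:2],np.ones(len(P))]@s
    print(cam,"plane",s,"tilt",np.degrees(np.arctan(np.hypot(s[0],s[1]))),"azim",np.degrees(np.arctan2(s[1],s[0])), "rms",res[m].std())
    mm=(abs(res)<.004)&box(.40,.63,-.08,.15,.006,.08)
    R(mm,"plate"); 
    mm=(res>.005)&(res<.015)&box(.40,.63,-.12,-.02,.006,.08); R(mm,"stop")
```

```text
top table z 0.000632380584819576
top ribL [467.7 362.8] [46.2 17. ] 2.2 zmed 0.0503 119
top ribR [472.1 306.9] [48.5 14.8] 0.2 zmed 0.0507 114
top chL [466.8 367.4] [60.9 43.8] 1.1 zmed 0.0243 333
top chR [470.  310.8] [60.6 45. ] 0.5 zmed 0.0226 329
top partitions [470.6 335.6] [ 67.2 115.4] 0.4 zmed 0.0518 173
top cradle all [ 438.7 -225.2] [145.  136.2] 89.7 zmed 0.009 1044
top cheeks [ 441.3 -222.6] [87.9 60.7] 9.4 zmed 0.0519 110
top cheek+ [ 481.7 -215.9] [ 5.7 60.7] 8.4 zmed 0.0519 51
top cheek- [ 400.9 -229.3] [ 6.  60.7] 8.8 zmed 0.0518 59
top traywall [ 605.3 -263.3] [108.2 119.6] 1.9 zmed 0.014 268
top plane [-0.0135756   0.26762521  0.03341875] tilt 15.001075294477168 azim 92.90390510515799 rms 0.0023924819287169594
top plate [509.8  23.5] [204.2 204.6] 0.7 zmed 0.0362 2770
top stop [513.6 -70.7] [ 98.3 207. ] 84.9 zmed 0.0204 176
scene table z -0.0006003647769759382
scene ribL [472.5 362.7] [51.3 15.7] 0.4 zmed 0.0492 151
scene ribR [474.9 307.9] [55.9 15.7] 0.7 zmed 0.0491 146
scene chL [472.8 362.8] [67.  39.9] 0.9 zmed 0.0203 507
scene chR [476.5 307.8] [67.4 40. ] 0.3 zmed 0.0204 493
scene partitions [474.8 335.4] [ 70.5 115.1] 0.9 zmed 0.0511 200
scene cradle all [ 445.9 -219.4] [102.9 132.9] 11.2 zmed 0.0125 1209
scene cheeks [ 445.  -223.4] [92.5 60.3] 8.9 zmed 0.0482 235
scene cheek+ [ 485.6 -217.1] [10.3 60.3] 8.5 zmed 0.0482 119
scene cheek- [ 405.6 -229.1] [12.1 59.2] 9.9 zmed 0.0481 116
scene traywall [ 608.9 -263.6] [111.6 120.7] 2.8 zmed 0.0129 382
scene plane [-0.02505072  0.25913045  0.03862451] tilt 14.592380402348855 azim 95.5217519218017 rms 0.0034871034362581378
scene plate [524.5  27.9] [145.  195.9] 2.1 zmed 0.0359 3324
scene stop [523.6 -57.6] [133.8  11.8] 2.8 zmed 0.0196 191
```

jog_arm(commands="0.207 -0.3125 -0.06 0 0 -1.152;0.207 -0.3125 -0.06 0 0 -1.152;0.207 -0.3125 -0.06 0 0 -1.152;0.207 -0.3125 -0.06 0 0 -1.152;0.207 -0.3125 -0.06 0 0 -1.152;0.207 -0.3125 -0.06 0 0 -1.152;0.207 -0.3125 -0.06 0 0 -1.152;0.207 -0.3125 -0.06 0 0 -1.152;0.207 -0.3125 -0.06 0 0 -1.152;0.207 -0.3125 -0.06 0 0 -1.152;0.207 -0.3125 -0.06 0 0 -1.152", gripper=100)

```text
time: 2.58
eef_pos: [0.4723, 0.3089, 0.1428]
tcp_rot: [0.701, 0.713, 0.0, 0.0]
contact_force: [0.7, -0.6, 0.6]
opening: 1.002
```

```bash
cat >> h.py <<'E'
from scipy.spatial.transform import Rotation as Ro
def st():
    s=get_state(); R=Ro.from_quat(s["tcp_rot"]).as_matrix()
    print("t",round(s["time"],2),"tcp",np.round(s["eef_pos"],4),"z",np.round(R[:,2],3),"jaw deg",round(np.degrees(np.arctan2(R[1,1],R[0,1])),2),"F",np.round(s["contact_force"],1),"op",round(s["opening"]*85,1),"q",np.round(s["qpos"],2))
def snap(cam,name):
    c=vision.read_camera(cam); cv2.imwrite(f"pics/{name}.png",c["frame"][:,:,::-1]); return c
E
python3 - <<'E'
from h import *
st(); c=snap("wrist","w1"); W=cloud(c)
P=W.reshape(-1,3); m=(P[:,2]>.043)&(P[:,2]<.056)
g=(abs(c["frame"].reshape(-1,3)[:,0].astype(int)-c["frame"].reshape(-1,3)[:,2])<30)
for y0,y1 in [(.285,.33),(.34,.39)]:
  p=P[m&g&(P[:,1]>y0)&(P[:,1]<y1)&(P[:,0]>.42)&(P[:,0]<.53)]
  if len(p)>9:print(cv2.minAreaRect((p[:,:2]*1000).astype(np.float32)),np.median(p[:,2]))
E
```

```text
t 2.58 tcp [0.4723 0.3089 0.1428] z [ 0.  0. -1.] jaw deg 0.91 F [ 0.7 -0.6  0.6] op 85.1 q [0.4  0.1  1.91 0.   1.13 0.38]
((473.1202087402344, 308.00689697265625), (49.080562591552734, 15.943212509155273), 0.630886971950531) 0.049221765912584384
((468.6457214355469, 362.6630554199219), (15.9247465133667, 50.004268646240234), 89.49267578125) 0.04933764229568508
```

View pics/w1.png

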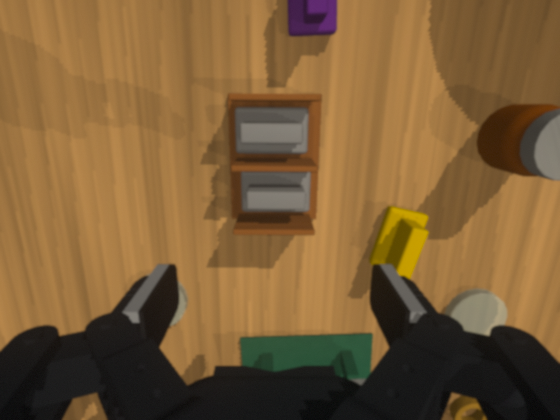

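jog_arm(commands="0.001 -0.0005 -0.05 0 0 0;0.001 -0.0005 -0.09 0 0 0;0.001 -0.0005 -0.11 0 0 0;0.001 -0.0005 -0.122 0 0 0;0.001 -0.0005 -0.122 0 0 0;0.001 -0.0005 -0.122 0 0 0")

```text
time: 3.38
eef_pos: [0.4751, 0.308, 0.0222]
tcp_rot: [0.702, 0.712, 0.001, 0.001]
contact_force: [0.3, -0.0, 0.2]
opening: 0.998
```

jog_arm(commands="0 0 0 0 0 0;0 0 0 0 0 0;0 0 0 0 0 0;0 0 0 0 0 0;0 0 0 0 0 0;0 0 0 0 0 0", gripper=40, grip_force=35)

```text
time: 4.12
eef_pos: [0.4738, 0.3074, 0.0206]
tcp_rot: [0.702, 0.712, -0.0, -0.0]
contact_force: [-0.3, 0.1, -0.3]
opening: 0.401
```

Run:
```python
from h import *
st(); c=snap("wrist","w2")
```

```text
t 4.12 tcp [0.4738 0.3074 0.0206] z [-0. -0. -1.] jaw deg 0.8 F [-0.3  0.1 -0.3] op 34.1 q [ 0.4   0.27  1.97 -0.    0.91  0.38]
```

View pics/w2.png

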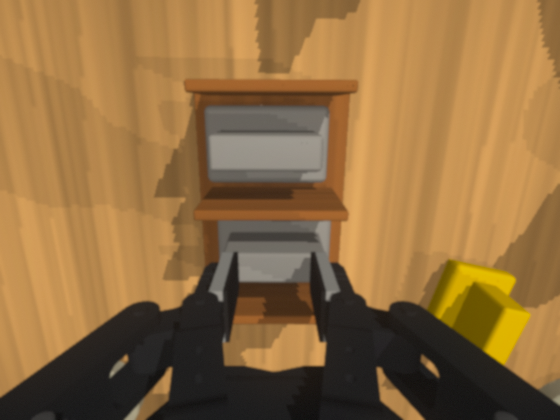

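Run:
```python
from h import *
c=vision.read_camera("wrist"); W=cloud(c)
print("cam pos",-c["R"].T@c["t"],"axis",c["R"][2])
for r in [245,255,265,275,282,300,320]:
    print(r,[ (u,*np.round(W[r,u]*1000).tolist()) for u in (212,225,234,245,275,305,316,325,335)])
print(proj(c,np.array([[.449,.300,.05],[.499,.300,.05],[.449,.316,.05],[.499,.316,.05],[.474,.308,.021]])))
st()
```

```text
cam pos [0.47269715 0.38285415 0.19124652] axis [ 0.00352364 -0.29390313 -0.95582871]
245 [(212, 436.0, 300.0, 5.0), (225, 448.0, 313.0, 35.0), (234, 453.0, 315.0, 39.0), (245, 459.0, 315.0, 38.0), (275, 474.0, 315.0, 39.0), (305, 489.0, 316.0, 39.0), (316, 495.0, 315.0, 38.0), (325, 503.0, 307.0, 19.0), (335, 511.0, 301.0, 6.0)]
255 [(212, 436.0, 294.0, 7.0), (225, 452.0, 318.0, 57.0), (234, 456.0, 318.0, 56.0), (245, 460.0, 314.0, 48.0), (275, 474.0, 315.0, 50.0), (305, 488.0, 315.0, 49.0), (316, 492.0, 319.0, 57.0), (325, 496.0, 319.0, 57.0), (335, 512.0, 294.0, 5.0)]
265 [(212, 446.0, 314.0, 59.0), (225, 453.0, 319.0, 67.0), (234, 456.0, 316.0, 62.0), (245, 460.0, 310.0, 50.0), (275, 474.0, 310.0, 50.0), (305, 488.0, 310.0, 50.0), (316, 491.0, 320.0, 68.0), (325, 495.0, 319.0, 68.0), (335, 501.0, 315.0, 59.0)]
275 [(212, 448.0, 314.0, 68.0), (225, 454.0, 318.0, 74.0), (234, 456.0, 312.0, 63.0), (245, 460.0, 304.0, 49.0), (275, 474.0, 304.0, 49.0), (305, 489.0, 305.0, 49.0), (316, 490.0, 318.0, 74.0), (325, 494.0, 319.0, 75.0), (335, 499.0, 315.0, 68.0)]
282 [(212, 450.0, 319.0, 8
[... 288 characters left out ...]
56.0, 302.0, 67.0), (245, 458.0, 282.0, 37.0), (275, 475.0, 283.0, 37.0), (305, 491.0, 283.0, 38.0), (316, 491.0, 308.0, 76.0), (325, 492.0, 316.0, 87.0), (335, 494.0, 320.0, 94.0)]
320 [(212, 454.0, 319.0, 104.0), (225, 456.0, 306.0, 87.0), (234, 454.0, 281.0, 52.0), (245, 460.0, 281.0, 52.0), (275, 475.0, 280.0, 51.0), (305, 489.0, 281.0, 52.0), (316, 491.0, 300.0, 77.0), (325, 492.0, 309.0, 90.0), (335, 492.0, 320.0, 105.0)]
[[222.8214535  283.2549911 ]
 [325.99444412 284.52011769]
 [221.72808914 253.06669606]
 [328.0375076  254.40463631]
 [274.58405611 244.42101802]]
t 4.22 tcp [0.4738 0.3074 0.0206] z [-0. -0. -1.] jaw deg 0.8 F [-0.1  0.2  0.6] op 33.8 q [0.4  0.27 1.97 0.   0.91 0.38]
```

Run:
```python
from h import *
f=cv2.imread("pics/w2.png"); cv2.imwrite("pics/w2z.png",cv2.resize(f[210:345,180:380],None,fx=4,fy=4,interpolation=2))
c=snap("scene","s2");f=c["frame"][:,:,::-1]; cv2.imwrite("pics/s2z.png",cv2.resize(f[130:270,320:470],None,fx=4,fy=4,interpolation=2))
```

```text
(no output)
```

View pics/w2z.png

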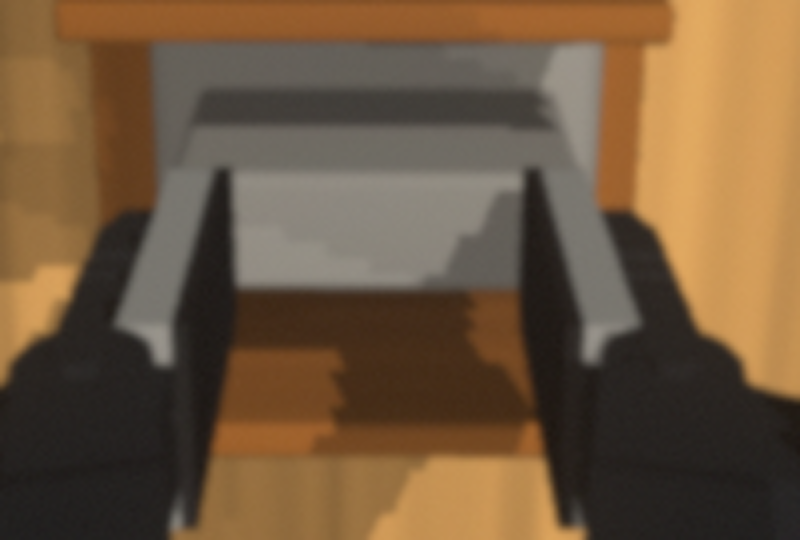

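View pics/s2z.png

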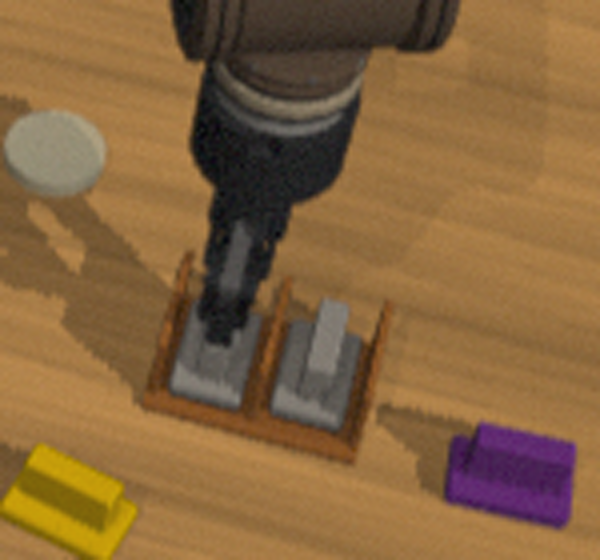

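Run:
```python
from h import *
c=vision.read_camera("scene"); W=cloud(c)
q=proj(c,np.array([[.505,.308,.024],[.505,.308,.054],[.491,.308,.054],[.496,.308,.053],[.499,.308,.050],[.499,.308,.020]])); print(q, (q-[320,130])*4)
for u in range(368,386,3): print(u,[np.round(W[r,u]*1000).tolist() for r in (200,206,210,213,216,219)])
```

```text
[[371.12685344 225.76280192]
 [373.18474439 217.37772371]
 [374.63976954 212.46485814]
 [374.05227134 214.49718899]
 [373.53059798 216.40446658]
 [371.47770649 224.75997906]] [[204.50741374 383.0512077 ]
 [212.73897756 349.51089485]
 [218.55907815 329.85943256]
 [216.20908537 337.98875597]
 [214.12239191 345.61786633]
 [205.91082596 379.03991625]]
368 [[416.0, 284.0, -0.0], [449.0, 289.0, 19.0], [460.0, 291.0, 18.0], [468.0, 293.0, 18.0], [476.0, 295.0, 18.0], [487.0, 297.0, 21.0]]
371 [[541.0, 297.0, 150.0], [532.0, 300.0, 121.0], [525.0, 301.0, 101.0], [508.0, 302.0, 70.0], [498.0, 303.0, 48.0], [500.0, 304.0, 40.0]]
374 [[542.0, 303.0, 153.0], [535.0, 305.0, 127.0], [525.0, 307.0, 102.0], [504.0, 307.0, 68.0], [504.0, 309.0, 58.0], [498.0, 310.0, 41.0]]
377 [[539.0, 308.0, 152.0], [532.0, 311.0, 125.0], [521.0, 312.0, 100.0], [507.0, 314.0, 74.0], [508.0, 315.0, 65.0], [481.0, 316.0, 22.0]]
380 [[536.0, 314.0, 150.0], [538.0, 317.0, 135.0], [530.0, 318.0, 114.0], [457.0, 318.0, 15.0], [468.0, 320.0, 19.0], [477.0, 322.0, 19.0]]
383 [[535.0, 319.0, 151.0], [504.0, 322.0, 98.0], [451.0, 323.0, 20.0], [458.0, 325.0, 19.0], [468.0, 327.0, 21.0], [461.0, 328.0, 3.0]]
```

jog_arm(commands="0 0 0.05 0 0 0;0 0 0.05 0 0 0;0 0 0.05 0 0 0")

```text
time: 4.7
eef_pos: [0.4738, 0.3074, 0.0707]
tcp_rot: [0.702, 0.712, 0.0, 0.0]
contact_force: [-0.1, 0.7, -0.2]
opening: 0.395
```

```bash
cat > tip.py <<'E'
from h import *
import sys
st(); c=snap("wrist",sys.argv[1]); W=cloud(c)
e=get_state()["eef_pos"]
# finger points: within box around tool, print the min z profile
P=W.reshape(-1,3); d=P-e
for lo,hi in [(-60,0),(0,60)]:
    m=(d[:,0]*1000>lo)&(d[:,0]*1000<hi)&(abs(d[:,1])<.014)&(d[:,2]>-.05)&(d[:,2]<.1)
    p=P[m]; h=np.histogram(p[:,2]*1000,bins=np.arange(0,200,5)); print([(int(b),int(n)) for b,n in zip(h[1],h[0]) if n])
E
python3 tip.py w3
python3 - <<'E'
from h import *
c=snap("scene","s3");f=c["frame"][:,:,::-1]; cv2.imwrite("pics/s3z.png",np.hstack([cv2.resize(f[110:250,320:470],(600,560),interpolation=2)]))
E
```

```text
t 4.7 tcp [0.4738 0.3074 0.0707] z [ 0.  0. -1.] jaw deg 0.8 F [-0.1  0.7 -0.2] op 33.6 q [0.4  0.19 1.95 0.   1.   0.38]
[(15, 44), (20, 128), (25, 79), (30, 85), (35, 90), (40, 94), (45, 840), (50, 146), (95, 6), (100, 64), (105, 184), (110, 201), (115, 233), (120, 266), (125, 299), (130, 236), (135, 488), (140, 405), (145, 747), (150, 1910), (155, 2398), (160, 1284), (165, 1149)]
[(15, 52), (20, 135), (25, 74), (30, 80), (35, 92), (40, 88), (45, 864), (50, 117), (95, 5), (100, 65), (105, 176), (110, 218), (115, 234), (120, 264), (125, 283), (130, 254), (135, 484), (140, 340), (145, 681), (150, 1821), (155, 2404), (160, 1252), (165, 1143)]
```

View pics/w3.png

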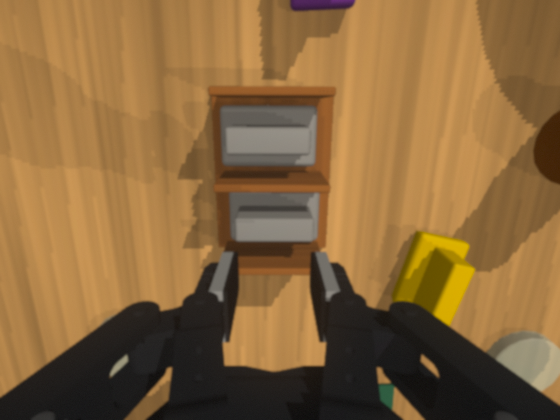

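View pics/s3z.png

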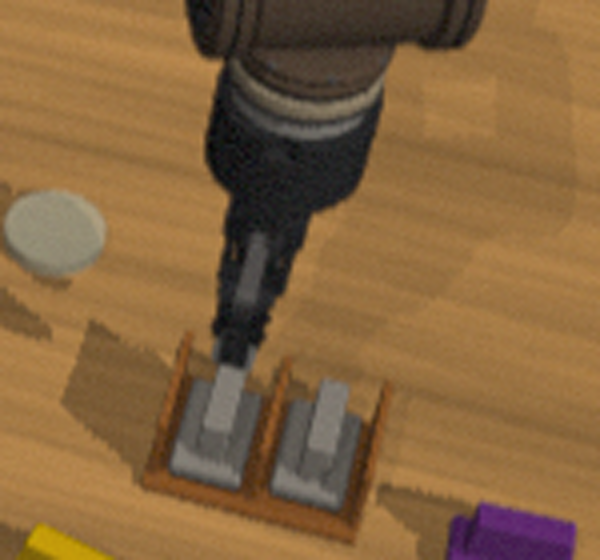

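jog_arm(commands="0 0 0 0 0 0;0 0 0 0 0 0;0 0 0 0 0 0;0 0 0 0 0 0", gripper=0)

```text
time: 5.3
eef_pos: [0.4738, 0.3075, 0.0706]
tcp_rot: [0.702, 0.712, -0.0, -0.0]
contact_force: [-0.3, 0.1, 0.0]
opening: 0.0
```

```bash
python3 tip.py w4
```

```text
t 5.3 tcp [0.4738 0.3075 0.0706] z [-0. -0. -1.] jaw deg 0.8 F [-0.3  0.1  0. ] op 0.0 q [0.4  0.19 1.95 0.   1.   0.38]
[(20, 73), (25, 77), (30, 82), (35, 98), (40, 98), (45, 868), (50, 140), (100, 39), (105, 136), (110, 177), (115, 183), (120, 195), (125, 222), (130, 142), (135, 394), (140, 474), (145, 992), (150, 1745), (155, 1984), (160, 1287), (165, 1616), (170, 249)]
[(20, 75), (25, 69), (30, 76), (35, 101), (40, 82), (45, 818), (50, 132), (100, 37), (105, 126), (110, 155), (115, 183), (120, 186), (125, 208), (130, 131), (135, 292), (140, 478), (145, 940), (150, 1725), (155, 1987), (160, 1259), (165, 1646), (170, 271)]
```

View pics/w4.png

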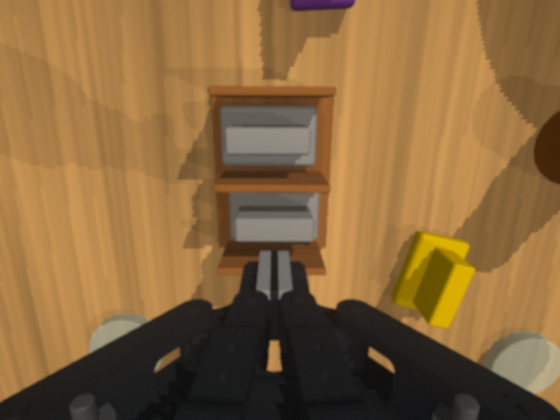

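jog_arm(commands="0 0 0 0 0 0;0 0 0 0 0 0;0 0 0 0 0 0;0 0 0 0 0 0;0 0 0 0 0 0;0 0 0 0 0 0", gripper=80)

```text
time: 6.1
eef_pos: [0.4738, 0.3074, 0.0706]
tcp_rot: [0.702, 0.712, 0.0, 0.0]
contact_force: [0.2, -0.3, -0.5]
opening: 0.793
```

```bash
python3 tip.py w5
```

```text
t 6.1 tcp [0.4738 0.3074 0.0706] z [ 0.  0. -1.] jaw deg 0.8 F [ 0.2 -0.3 -0.5] op 67.4 q [0.4  0.19 1.95 0.   1.   0.38]
[(20, 77), (25, 80), (30, 83), (35, 91), (40, 97), (45, 858), (50, 152), (105, 103), (110, 225), (115, 288), (120, 327), (125, 376), (130, 396), (135, 409), (140, 485), (145, 269), (150, 811), (155, 2112), (160, 2363), (165, 951), (170, 129)]
[(20, 71), (25, 73), (30, 82), (35, 91), (40, 83), (45, 837), (50, 104), (105, 100), (110, 218), (115, 305), (120, 334), (125, 363), (130, 409), (135, 415), (140, 479), (145, 245), (150, 742), (155, 2043), (160, 2399), (165, 989), (170, 128)]
```

View pics/w5.png

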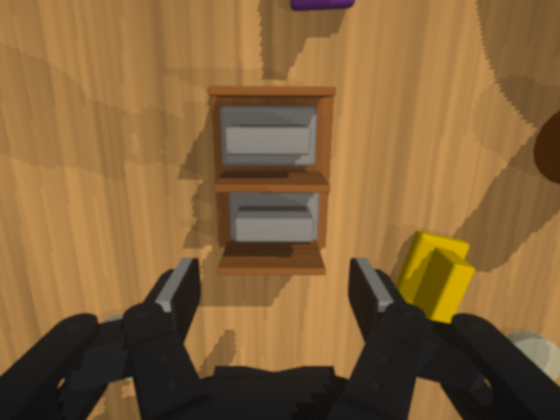

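jog_arm(commands="0 0 -0.04 0 0 0;0 0 -0.06 0 0 0;0 0 -0.07 0 0 0;0 0 -0.077 0 0 0;0 0 -0.077 0 0 0;0 0 -0.077 0 0 0")

```text
time: 6.9
eef_pos: [0.4746, 0.3078, -0.0055]
tcp_rot: [0.702, 0.712, 0.001, 0.0]
contact_force: [-0.1, 1.7, -0.0]
opening: 0.798
```

```bash
python3 tip.py w6;python3 - <<'E'
import cv2
f=cv2.imread("pics/w6.png"); cv2.imwrite("pics/w6z.png",cv2.resize(f[190:340,140:410],None,fx=2.9,fy=2.9,interpolation=2))
E
```

```text
t 6.9 tcp [ 0.4746  0.3078 -0.0055] z [ 0.002  0.001 -1.   ] jaw deg 0.8 F [-0.1  1.7 -0. ] op 67.8 q [ 0.4   0.31  1.97 -0.    0.86  0.38]
[(0, 218), (5, 292), (15, 666), (20, 293), (25, 266), (30, 428), (35, 573), (40, 673), (45, 2514), (50, 620), (55, 404), (60, 396), (65, 436), (70, 388), (75, 904), (80, 2624), (85, 1807), (90, 831)]
[(0, 270), (5, 268), (15, 654), (20, 261), (25, 248), (30, 396), (35, 534), (40, 620), (45, 2320), (50, 589), (55, 420), (60, 373), (65, 457), (70, 330), (75, 837), (80, 2523), (85, 1934), (90, 936)]
```

View pics/w6z.png

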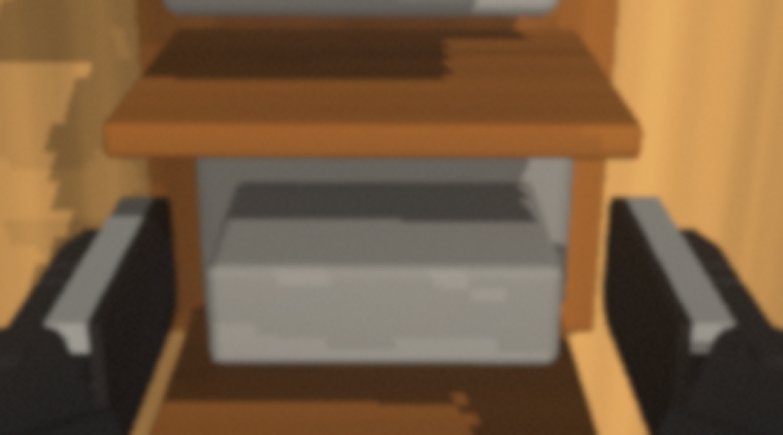

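jog_arm(commands="0 0 0 0 0 0;0 0 0 0 0 0;0 0 0 0 0 0;0 0 0 0 0 0;0 0 0 0 0 0", gripper=0, grip_force=40)

```text
time: 7.58
eef_pos: [0.4744, 0.3077, -0.0056]
tcp_rot: [0.702, 0.712, 0.001, 0.0]
contact_force: [-1.4, 0.7, 5.5]
opening: 0.576
```

jog_arm(commands="0 0 0.01 0 0 0;0 0 0.03 0 0 0;0 0 0.07 0 0 0;0 0 0.11 0 0 0;0 0 0.11 0 0 0")

```text
time: 8.2
eef_pos: [0.4767, 0.3088, 0.1088]
tcp_rot: [0.702, 0.712, 0.004, 0.002]
contact_force: [0.2, 0.1, -1.7]
opening: 0.578
```

```bash
python3 tip.py w7
```

```text
t 8.2 tcp [0.4767 0.3088 0.1088] z [ 0.009  0.004 -1.   ] jaw deg 0.81 F [ 0.2  0.1 -1.7] op 49.2 q [0.4  0.14 1.93 0.   1.06 0.38]
[(130, 791), (135, 198), (140, 280), (145, 407), (150, 471), (155, 521), (160, 2416), (165, 347), (170, 293), (175, 493), (180, 356), (185, 848), (190, 2449)]
[(130, 777), (135, 225), (140, 296), (145, 405), (150, 490), (155, 535), (160, 2603), (165, 360), (170, 299), (175, 498), (180, 281), (185, 687), (190, 1923)]
```

View pics/w7.png

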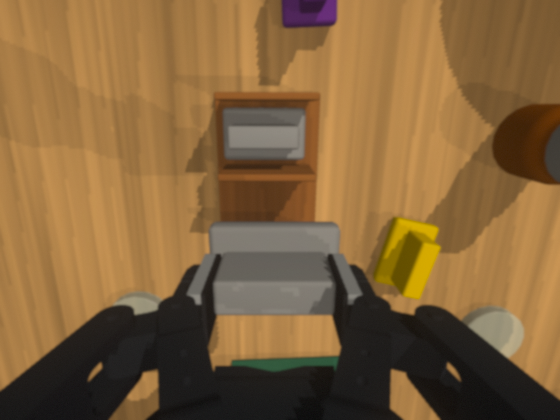

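```bash
cat >> h.py <<'E'
th=np.radians(2.9); C=np.array([.517,.0315,.035]); a=np.array([np.cos(th),np.sin(th),0])
t15=np.radians(15); u=np.array([-np.sin(th)*np.cos(t15),np.cos(th)*np.cos(t15),np.sin(t15)]); n=np.cross(a,u)
def Rtool(y,z): y=np.array(y)/np.linalg.norm(y); z=np.array(z)/np.linalg.norm(z); return np.stack([np.cross(y,z),y,z],1)
def Rdown(deg): d=np.radians(deg); return Rtool([np.cos(d),np.sin(d),0],[0,0,-1])
def move(p0,R0,p1,R1): print("shift",np.round(np.array(p1)-p0,4),"rv",np.round(Ro.from_matrix(R1@R0.T).as_rotvec(),4),"target",np.round(p1,4))
E
python3 - <<'E'
from h import *
p0=np.array([.474,.307,.104]); R0=Rdown(.8)
P=C+.045*u
move(p0,R0,P+n*(.06-.0116),Rtool(a,-n))
print(P,u,n)
E
```

```text
shift [ 0.0414 -0.2446 -0.0106] rv [0.2617 0.0085 0.0364] target [0.5154 0.0624 0.0934]
[0.51480089 0.074911   0.04664686] [-0.04886903  0.96468882  0.25881905] [ 0.01309442 -0.25848759  0.96592583]
```

jog_arm(commands="0.02 -0.06 0 0 0 0;0.0414 -0.16 -0.0 0.13 0.004 0.018;0.0414 -0.2446 -0.0106 0.2617 0.0085 0.0364;0.0414 -0.2446 -0.0106 0.2617 0.0085 0.0364;0.0414 -0.2446 -0.0106 0.2617 0.0085 0.0364;0.0414 -0.2446 -0.0106 0.2617 0.0085 0.0364;0.0414 -0.2446 -0.0106 0.2617 0.0085 0.0364;0.0414 -0.2446 -0.0106 0.2617 0.0085 0.0364")

```text
time: 9.25
eef_pos: [0.5148, 0.0645, 0.0929]
tcp_rot: [0.682, 0.72, 0.09, -0.095]
contact_force: [0.8, -0.1, -2.0]
opening: 0.574
```

```bash
cat > pl.py <<'E'
from h import *
import sys
st(); c=snap("wrist",sys.argv[1]); W=cloud(c)
L=(W-C)@np.stack([a,u,n],1)*1000  # plate coords mm
np.save("L.npy",L); cv2.imwrite("pics/"+sys.argv[1]+"s.png",cv2.resize(snap("scene","tmp")["frame"][120:270,180:340,::-1],None,fx=4,fy=4,interpolation=2))
for r in range(130,320,10): print(r,[np.round(L[r,k]).astype(int).tolist() for k in (200,240,275,310)])
e=get_state(); R=Ro.from_quat(e["tcp_rot"]).as_matrix(); print("tcp plate",np.round((e["eef_pos"]-C)@np.stack([a,u,n],1)*1000,1), "tool z.",np.round(R[:,2]@np.stack([a,u,n],1),3))
E
python3 pl.py w8
```

```text
t 9.25 tcp [0.5148 0.0645 0.0929] z [-0.014  0.259 -0.966] jaw deg 3.06 F [ 0.8 -0.1 -2. ] op 48.8 q [-0.21  0.08  2.05  0.28  1.1  -0.4 ]
130 [[-63, 102, -63], [-29, 102, -64], [0, 102, -66], [29, 102, -65]]
140 [[-63, 94, -63], [-29, 94, -61], [0, 94, -62], [29, 94, -62]]
150 [[-50, 94, -1], [-23, 94, -1], [0, 94, -2], [23, 94, -2]]
160 [[-50, 87, -1], [-23, 87, -2], [0, 87, 0], [23, 87, -1]]
170 [[-51, 80, -2], [-24, 80, -2], [0, 80, 0], [24, 80, -3]]
180 [[-51, 73, -1], [-24, 73, -1], [0, 73, -1], [24, 74, 0]]
190 [[-52, 66, -2], [-24, 66, -1], [0, 66, -2], [24, 67, 0]]
200 [[-52, 59, 0], [-24, 59, -1], [0, 59, -1], [24, 59, -1]]
210 [[-53, 52, -2], [-24, 52, 0], [0, 52, -1], [24, 52, 0]]
220 [[-53, 44, -2], [-25, 44, -1], [0, 44, -2], [25, 45, -1]]
230 [[-53, 37, -1], [-17, 65, 70], [0, 65, 72], [17, 65, 71]]
240 [[-54, 29, -1], [-17, 60, 73], [0, 60, 73], [17, 61, 73]]
250 [[-54, 22, -1], [-17, 55, 73], [0, 55, 72], [17, 55, 73]]
260 [[-55, 13, -1], [-16, 54, 81], [0, 55, 83], [16, 55, 82]]
270 [[-31, 58, 98], [-15, 54, 91], [0, 55, 92], [15, 55, 92]]
280 [[-29, 59, 107], [-14, 55, 100], [0, 54, 99], [14, 55, 101]]
290 [[-27, 58, 113], [-14, 51, 102], [0, 52, 102], [14, 52, 104]]
300 [[-27, 56, 116], [-14, 47, 102], [0, 47, 102], [14, 47, 102]]
310 [[-27, 52, 116], [-14, 42, 102], [0, 42, 103], [14, 43, 103]]
tcp plate [-0.3 46.6 47.6] tool z. [-0.001 -0.    -1.   ]
```

View pics/w8.png

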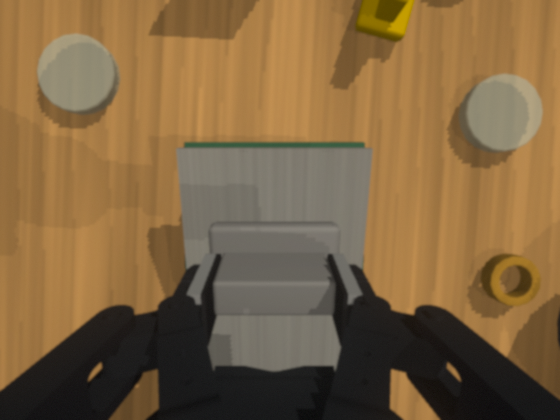

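View pics/w8s.png

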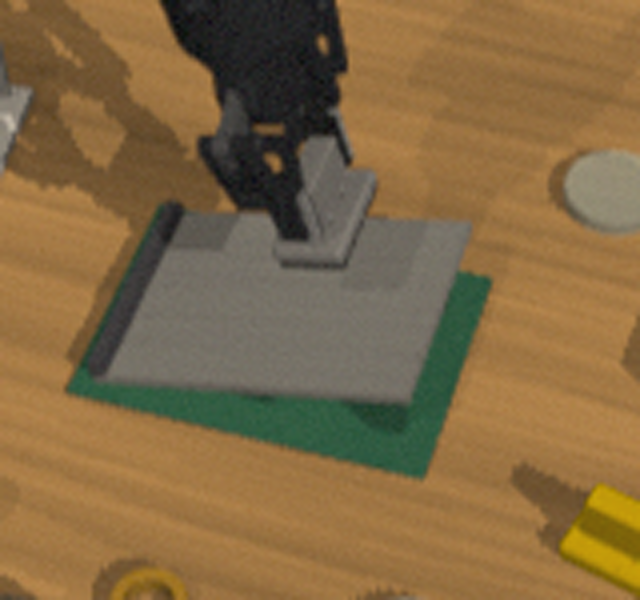

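jog_arm(commands="-0.0003 0.0065 -0.0241 0 0 0;-0.0006 0.0116 -0.0435 0 0 0;-0.0007 0.0142 -0.0531 0 0 0;-0.0007 0.0145 -0.0541 0 0 0;-0.0007 0.0145 -0.0541 0 0 0;-0.0007 0.0145 -0.0541 0 0 0;-0.0007 0.0145 -0.0541 0 0 0")

```text
time: 10.22
eef_pos: [0.515, 0.0771, 0.0395]
tcp_rot: [0.683, 0.719, 0.09, -0.094]
contact_force: [0.0, 0.1, -2.1]
opening: 0.573
```

```bash
python3 pl.py w9 | grep -E "tcp|^(2[2-9]0|300|150)"
```

```text
t 10.22 tcp [0.515  0.0771 0.0395] z [-0.012  0.258 -0.966] jaw deg 2.89 F [ 0.   0.1 -2.1] op 48.7 q [-0.19  0.16  2.08  0.31  0.99 -0.42]
150 [[-49, 92, -56], [-22, 92, -58], [1, 92, -57], [24, 92, -58]]
220 [[-39, 63, 0], [-18, 63, 0], [1, 62, -1], [19, 62, -2]]
230 [[-39, 57, -1], [-16, 64, 17], [1, 64, 17], [17, 63, 16]]
240 [[-40, 51, -2], [-16, 59, 18], [1, 59, 18], [18, 59, 17]]
250 [[-40, 45, -2], [-16, 54, 18], [1, 53, 17], [18, 53, 16]]
260 [[-41, 39, -2], [-15, 53, 26], [1, 53, 28], [17, 53, 28]]
270 [[-30, 57, 43], [-14, 53, 37], [1, 54, 38], [16, 53, 37]]
280 [[-28, 57, 52], [-14, 53, 45], [1, 53, 45], [15, 54, 46]]
290 [[-27, 56, 58], [-13, 50, 48], [1, 50, 47], [15, 50, 47]]
300 [[-26, 54, 61], [-14, 45, 47], [1, 46, 48], [15, 46, 48]]
tcp plate [ 0.1 45.3 -7.7] tool z. [ 0.001 -0.    -1.   ]
```

View pics/w9s.png

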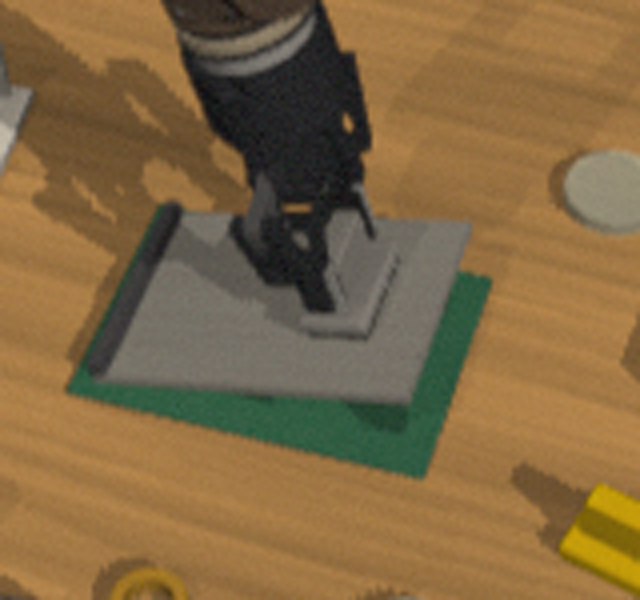

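jog_arm(commands="0 0.0005 -0.0019 0 0 0;0 0.0009 -0.0034 0 0 0;0 0.0009 -0.0034 0 0 0")

```text
time: 10.7
eef_pos: [0.5144, 0.0783, 0.0354]
tcp_rot: [0.683, 0.719, 0.09, -0.095]
contact_force: [-0.1, -0.4, -2.0]
opening: 0.575
```

jog_arm(commands="0 0.0003 -0.001 0 0 0;0 0.0003 -0.001 0 0 0")

```text
time: 10.95
eef_pos: [0.5145, 0.0783, 0.0353]
tcp_rot: [0.683, 0.719, 0.09, -0.095]
contact_force: [-4.2, -2.4, 5.0]
opening: 0.578
```

jog_arm(commands="0 0 0 0 0 0;0 0 0 0 0 0;0 0 0 0 0 0;0 0 0 0 0 0", gripper=80)

```text
time: 11.45
eef_pos: [0.5145, 0.0786, 0.0344]
tcp_rot: [0.683, 0.719, 0.09, -0.095]
contact_force: [-0.5, 0.2, -0.2]
opening: 0.8
```

```bash
python3 pl.py w10 | grep -E "tcp|^(2[2-9]0|300|150)"
```

```text
t 11.45 tcp [0.5145 0.0786 0.0344] z [-0.013  0.259 -0.966] jaw deg 2.9 F [-0.5  0.2 -0.2] op 68.0 q [-0.18  0.17  2.08  0.31  0.98 -0.42]
150 [[-48, 93, -58], [-22, 93, -58], [0, 93, -58], [23, 93, -58]]
220 [[-38, 64, -2], [-18, 64, -1], [0, 65, -1], [18, 64, -1]]
230 [[-39, 59, -2], [-16, 64, 12], [0, 64, 12], [17, 64, 12]]
240 [[-39, 53, -1], [-16, 59, 13], [0, 59, 13], [17, 59, 13]]
250 [[-39, 48, -1], [-17, 54, 13], [0, 54, 13], [17, 53, 12]]
260 [[-40, 42, -1], [-16, 53, 21], [0, 53, 21], [16, 53, 22]]
270 [[-40, 36, -1], [-15, 53, 31], [0, 53, 31], [15, 53, 30]]
280 [[-40, 30, -1], [-14, 53, 39], [0, 53, 40], [14, 53, 39]]
290 [[-35, 39, 23], [-14, 51, 44], [0, 51, 43], [14, 51, 44]]
300 [[-41, 17, -1], [-14, 46, 43], [0, 46, 43], [14, 46, 42]]
tcp plate [ -0.1  45.4 -12.7] tool z. [ 0.  0. -1.]
```

View pics/w10s.png

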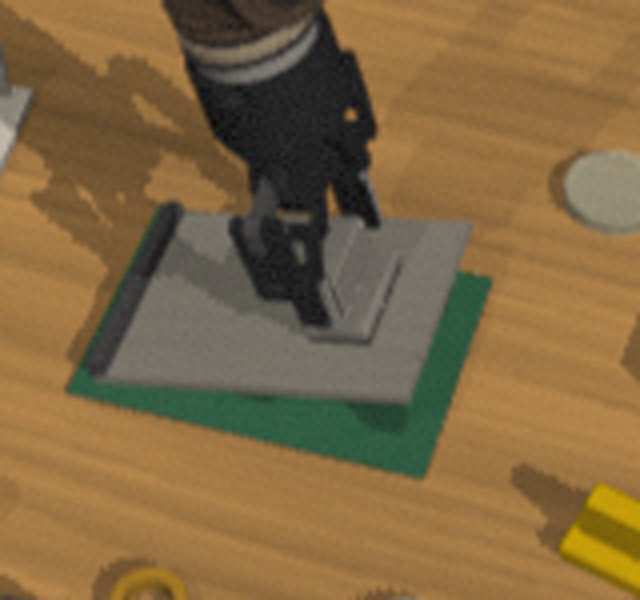

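jog_arm(commands="0.0002 -0.0052 0.0193 0 0 0;0.0007 -0.0129 0.0483 0 0 0;0.0013 -0.0258 0.0966 0 0 0;0.0013 -0.0258 0.0966 0 0 0;0.0013 -0.0258 0.0966 0 0 0;0.0013 -0.0258 0.0966 0 0 0")

```text
time: 12.3
eef_pos: [0.5145, 0.0532, 0.1294]
tcp_rot: [0.683, 0.718, 0.089, -0.096]
contact_force: [-0.5, -0.6, 0.0]
opening: 0.799
```

```bash
python3 pl.py w11 | grep -E "tcp"
```

```text
t 12.3 tcp [0.5145 0.0532 0.1294] z [-0.016  0.259 -0.966] jaw deg 2.92 F [-0.5 -0.6  0. ] op 67.9 q [-0.23  0.03  2.03  0.27  1.18 -0.4 ]
tcp plate [-1.1 45.5 85.7] tool z. [-0.003  0.001 -1.   ]
```

View pics/w11s.png

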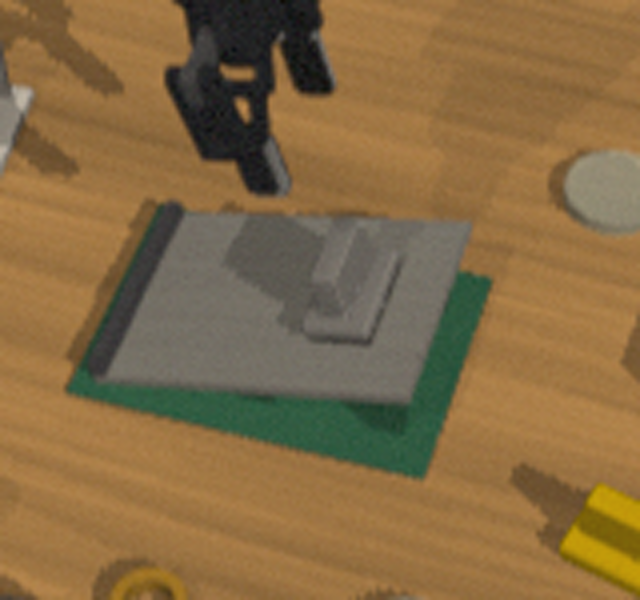

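View pics/w11.png

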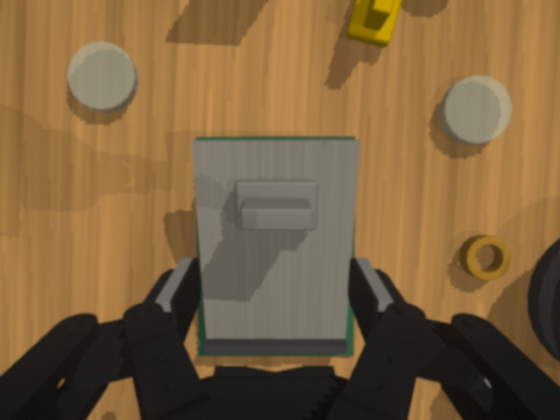

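```bash
cat > rib.py <<'E'
from h import *
c=vision.read_camera("wrist"); L=(cloud(c)-C)@np.stack([a,u,n],1)*1000
f=c["frame"].astype(int)
for lo,hi,nm in [(38,50,"rib"),(9,50,"chuck")]:
    m=(L[...,2]>lo)&(L[...,2]<hi)&(abs(L[...,0])<45)&(L[...,1]>(-80 if hi-lo<20 else -80))&(L[...,1]<90)
    p=L[m]; 
    if nm=="chuck": p=p[p[:,1]>-77]
    print(nm,cv2.minAreaRect(p[:,:2].astype(np.float32)),np.median(p[:,2]),len(p))
st()
E
python3 rib.py
python3 - <<'E'
from h import *
# commanded now
p0=np.array([.474,.307,.104])+[.0414,-.2446,-.0106]+np.array([-.0007,.0145,-.0541])+[0,.0009,-.0034]+np.array([0,.0003,-.001])+[.0013,-.0258,.0966]
print(p0,(p0-C)@np.stack([a,u,n],1))
R0=Rtool(a,-n); R1=Rtool(-u,-n); print(Ro.from_matrix(R1@R0.T).as_rotvec(), -np.pi/2*n)
E
```

```text
rib ((-0.2768211364746094, 45.19351577758789), (16.435447692871094, 49.63380432128906), 89.68250274658203) 42.86930229334075 1666
chuck ((-0.5200424194335938, 45.50193786621094), (64.04722595214844, 39.5914306640625), 0.02151799015700817) 25.78987038472719 4007
t 12.45 tcp [0.515  0.0531 0.1298] z [-0.016  0.259 -0.966] jaw deg 2.92 F [1.  0.  1.2] op 68.0 q [-0.23  0.03  2.03  0.27  1.18 -0.4 ]
[0.516  0.0523 0.1315] [5.36137964e-05 4.50904343e-02 8.78222059e-02]
[-0.02056866  0.40603136 -1.51727274] [-0.02056866  0.40603136 -1.51727274]
```

jog_arm(commands="0 0 0 -0.0206 0.406 -1.5173;0 0 0 -0.0206 0.406 -1.5173;0 0 0 -0.0206 0.406 -1.5173;0 0 0 -0.0206 0.406 -1.5173;0 0 0 -0.0206 0.406 -1.5173;0 0 0 -0.0206 0.406 -1.5173;0 0 0 -0.0206 0.406 -1.5173;0 0 0 -0.0206 0.406 -1.5173;0 0 0 -0.0206 0.406 -1.5173;0 0 0 -0.0206 0.406 -1.5173;0 0 0 -0.0206 0.406 -1.5173", gripper=55)

```text
time: 13.82
eef_pos: [0.5156, 0.0529, 0.1308]
tcp_rot: [0.991, 0.026, -0.004, -0.131]
contact_force: [0.0, 0.7, 0.6]
opening: 0.55
```

jog_arm(commands="-0.0005 0.0103 -0.0386 0 0 0;-0.0009 0.0181 -0.0676 0 0 0;-0.0012 0.0232 -0.0869 0 0 0;-0.0013 0.0253 -0.0945 0 0 0;-0.0013 0.0253 -0.0945 0 0 0;-0.0013 0.0253 -0.0945 0 0 0")

```text
time: 14.58
eef_pos: [0.5154, 0.0778, 0.0376]
tcp_rot: [0.991, 0.025, -0.002, -0.13]
contact_force: [0.1, 0.6, -0.4]
opening: 0.553
```

```bash
python3 pl.py w12 | grep -E "tcp"
```

```text
t 14.57 tcp [0.5154 0.0778 0.0376] z [-0.011  0.258 -0.966] jaw deg -87.07 F [ 0.1  0.6 -0.4] op 47.0 q [-0.18  0.16  2.08  0.31  0.98  1.15]
tcp plate [ 0.8 45.4 -9.4] tool z. [ 0.002 -0.001 -1.   ]
```

View pics/w12.png

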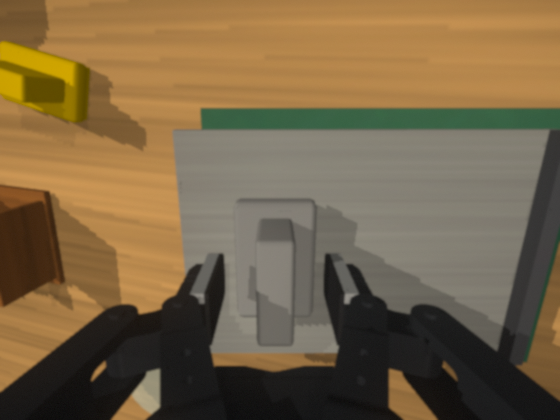

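Fingers straddle the rib (cols 220 / 330, rib 257–295). Close and lift.

jog_arm(commands="0 0 0 0 0 0;0 0 0 0 0 0;0 0 0 0 0 0;0 0 0 0 0 0;0 0 0 0 0 0", gripper=0, grip_force=40)

```text
time: 15.3
eef_pos: [0.5149, 0.0778, 0.0371]
tcp_rot: [0.991, 0.025, -0.003, -0.13]
contact_force: [-0.3, -2.8, 3.8]
opening: 0.177
```

jog_arm(commands="0.0001 -0.0026 0.0097 0 0 0;0.0005 -0.0103 0.0386 0 0 0;0.0012 -0.0232 0.0869 0 0 0;0.0013 -0.0258 0.0966 0 0 0;0.0013 -0.0258 0.0966 0 0 0;0.0013 -0.0258 0.0966 0 0 0")

```text
time: 16.05
eef_pos: [0.5142, 0.0528, 0.131]
tcp_rot: [0.991, 0.025, -0.005, -0.131]
contact_force: [-0.2, 1.5, -2.0]
opening: 0.179
```

```bash
python3 pl.py w13 | grep -E "tcp"
python3 - <<'E'
from h import *
p0=np.array([.516,.0523,.1315])+[-.0013+.0013,.0253-.0258,-.0945+.0966]; R0=Rtool(-u,-n)
d=np.radians(8.6); yb=np.array([-np.sin(d),np.cos(d),0])
R1=Rtool(-yb,[0,0,-1])
Cr=np.array([.4425,-.223,0])
move(p0,R0,Cr+[0,0,.13],R1)
E
```

```text
t 16.05 tcp [0.5142 0.0528 0.131 ] z [-0.017  0.259 -0.966] jaw deg -87.14 F [-0.2  1.5 -2. ] op 15.2 q [-0.23  0.03  2.03  0.27  1.18  1.17]
tcp plate [-1.6 45.6 87.3] tool z. [-0.004  0.001 -1.   ]
shift [-0.0735 -0.2748 -0.0036] rv [-0.2606 -0.0262  0.0989] target [ 0.4425 -0.223   0.13  ]pl.py:6: RuntimeWarning: invalid value encountered in cast
  for r in range(130,320,10): print(r,[np.round(L[r,k]).astype(int).tolist() for k in (200,240,275,310)])
```

View pics/w13.png

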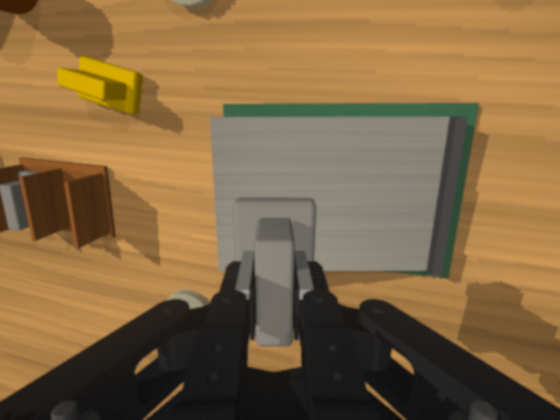

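jog_arm(commands="-0.02 -0.06 0 0 0 0;-0.0735 -0.2748 -0.0036 -0.2606 -0.0262 0.0989;-0.0735 -0.2748 -0.0036 -0.2606 -0.0262 0.0989;-0.0735 -0.2748 -0.0036 -0.2606 -0.0262 0.0989;-0.0735 -0.2748 -0.0036 -0.2606 -0.0262 0.0989;-0.0735 -0.2748 -0.0036 -0.2606 -0.0262 0.0989;-0.0735 -0.2748 -0.0036 -0.2606 -0.0262 0.0989;-0.0735 -0.2748 -0.0036 -0.2606 -0.0262 0.0989;-0.0735 -0.2748 -0.0036 -0.2606 -0.0262 0.0989")

```text
time: 17.27
eef_pos: [0.4425, -0.2216, 0.1295]
tcp_rot: [0.997, 0.076, -0.0, -0.0]
contact_force: [0.4, -0.6, -1.5]
opening: 0.179
```

```bash
cat > cr.py <<'E'
from h import *
import sys
st(); c=snap("wrist",sys.argv[1]); W=cloud(c); P=W.reshape(-1,3)*1000
e=get_state()["eef_pos"]*1000
def R(m,nm):
    p=P[m]
    if len(p)<6: print(nm,len(p)); return
    r=cv2.minAreaRect(p[:,:2].astype(np.float32)); print(nm,np.round(r[0],1),np.round(r[1],1),round(r[2],1),"z",round(np.median(p[:,2]),1),len(p))
inb=(abs(P[:,0]-442)<80)&(abs(P[:,1]+223)<70)
ch=inb&(P[:,2]>47)&(P[:,2]<55)
R(ch&(P[:,0]>450),"cheek+");R(ch&(P[:,0]<435),"cheek-");R(inb&(P[:,2]>5)&(P[:,2]<11),"floor")
f=c["frame"].reshape(-1,3)
top=e[2]+9.5+44; 
R(inb&(abs(P[:,2]-top)<4)&(abs(P[:,1]-e[1])<9),"ribtop")
R(inb&(abs(P[:,2]-top+30)<4),"basetop")
E
python3 cr.py w14
```

```text
t 17.27 tcp [ 0.4425 -0.2216  0.1295] z [-0.  0. -1.] jaw deg -81.31 F [ 0.4 -0.6 -1.5] op 15.2 q [-0.67 -0.04  2.08  0.    1.11  0.75]
cheek+ [ 483.  -217.2] [ 5.6 59.1] 8.7 z 51.4 629
cheek- 0
floor [ 442.  -223.5] [99.8 84.2] 8.7 z 7.5 5072
ribtop [ 442.5 -221.7] [51.3 17.9] 0.0 z 182.5 3986
basetop [ 458.5 -218.5] [31.6 40.1] 8.6 z 152.3 3105
```

View pics/w14.png

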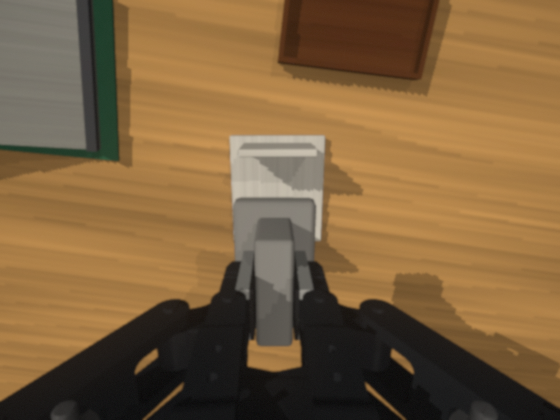

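jog_arm(commands="-0.0004 -0.0022 -0.03 0 0 0;-0.0004 -0.0022 -0.06 0 0 0;-0.0004 -0.0022 -0.07 0 0 0;-0.0004 -0.0022 -0.07 0 0 0;-0.0004 -0.0022 -0.07 0 0 0")

```text
time: 17.95
eef_pos: [0.4429, -0.2254, 0.061]
tcp_rot: [0.997, 0.075, 0.001, 0.001]
contact_force: [0.5, -0.8, -1.7]
opening: 0.182
```

```bash
python3 cr.py w15
```

```text
t 17.95 tcp [ 0.4429 -0.2254  0.061 ] z [ 0.002 -0.002 -1.   ] jaw deg -81.39 F [ 0.5 -0.8 -1.7] op 15.5 q [-0.68  0.06  2.12  0.    0.96  0.75]
cheek+ [ 483.  -217.5] [ 6.  59.6] 8.6 z 51.3 1199
cheek- 0
floor [ 442.4 -223.5] [100.   84.3] 8.8 z 7.5 6721
ribtop [ 442.7 -225.4] [51.1 18. ] 0.1 z 114.1 3995
basetop [ 458.8 -222.3] [32.  40.2] 7.9 z 83.9 3124
```

View pics/w15.png

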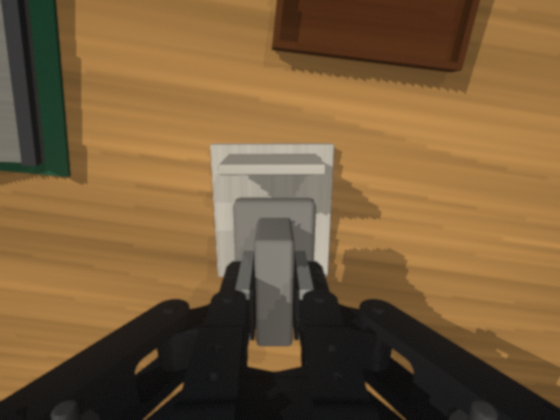

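jog_arm(commands="-0.0006 0.0013 -0.025 0 0 0;-0.0006 0.0013 -0.045 0 0 0;-0.0006 0.0013 -0.055 0 0 0;-0.0006 0.0013 -0.058 0 0 0;-0.0006 0.0013 -0.058 0 0 0")

```text
time: 18.62
eef_pos: [0.4419, -0.2239, 0.0023]
tcp_rot: [0.997, 0.075, 0.0, 0.0]
contact_force: [1.0, 0.1, -1.5]
opening: 0.178
```

```bash
python3 cr.py w16
```

```text
t 18.62 tcp [ 0.4419 -0.2239  0.0023] z [ 0.001 -0.001 -1.   ] jaw deg -81.4 F [ 1.   0.1 -1.5] op 15.1 q [-0.67  0.16  2.14 -0.    0.84  0.75]
cheek+ [ 467.  -219.8] [39. 60.] 8.3 z 51.4 3746
cheek- [ 417.6 -229. ] [24.4 34.6] 89.7 z 51.4 982
floor [ 448.7 -222.7] [87.5 84.3] 8.7 z 7.4 8778
ribtop [ 444.7 -224. ] [85.3 18. ] 0.1 z 55.3 4130
basetop [ 464.  -220.4] [44.8 59.7] 8.6 z 25.3 3323
```

View pics/w16.png

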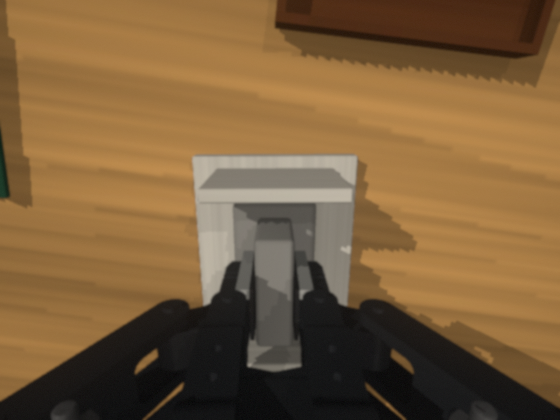

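Well aligned between the cheeks, ~4 mm above the floor. Lower gently.

jog_arm(commands="0 0 -0.002 0 0 0;0 0 -0.003 0 0 0;0 0 -0.003 0 0 0")

```text
time: 19.05
eef_pos: [0.4413, -0.2235, -0.0014]
tcp_rot: [0.997, 0.075, -0.0, 0.0]
contact_force: [-1.0, -0.4, -1.8]
opening: 0.18
```

jog_arm(commands="0 0 -0.001 0 0 0;0 0 -0.001 0 0 0")

```text
time: 19.3
eef_pos: [0.4414, -0.2236, -0.0017]
tcp_rot: [0.997, 0.075, -0.0, -0.0]
contact_force: [-3.8, 1.1, 5.0]
opening: 0.18
```

jog_arm(commands="0 0 0 0 0 0;0 0 0 0 0 0;0 0 0 0 0 0", gripper=45)

```text
time: 19.68
eef_pos: [0.4414, -0.2235, -0.0025]
tcp_rot: [0.997, 0.075, 0.0, 0.0]
contact_force: [0.4, 0.3, 0.4]
opening: 0.451
```

jog_arm(commands="0 0 0.02 0 0 0;0 0 0.05 0 0 0;0 0 0.1 0 0 0;0 0 0.13 0 0 0;0 0 0.13 0 0 0;0 0 0.13 0 0 0")

```text
time: 20.42
eef_pos: [0.4406, -0.2229, 0.1263]
tcp_rot: [0.997, 0.075, -0.001, -0.001]
contact_force: [-0.9, 0.5, -0.5]
opening: 0.453
```

Run:
```python
from h import *
st(); snap("wrist","w17")
p0=np.array([.4425,-.223,.13])+[-.0004,-.0022,-.07]+np.array([-.0006,.0013,-.058])+[0,0,-.003-.001+.13]
print(p0)
move(p0,Rdown(-81.4),[.469,.3625,.13],Rdown(.8))
```

```text
t 20.43 tcp [ 0.4406 -0.2229  0.1263] z [-0.002  0.001 -1.   ] jaw deg -81.4 F [-0.9  0.5 -0.5] op 38.5 q [-0.67 -0.04  2.08 -0.    1.1   0.75]
[ 0.4415 -0.2239  0.128 ]
shift [0.0275 0.5864 0.002 ] rv [0.     0.     1.4347] target [0.469  0.3625 0.13  ]
```

View pics/w17.png

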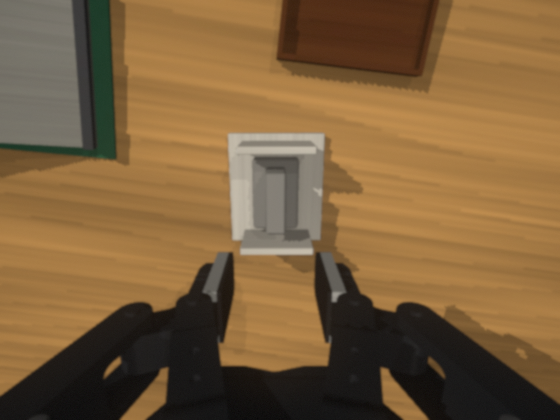

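jog_arm(commands="0.0275 0.5864 0.002 0 0 1.4347;0.0275 0.5864 0.002 0 0 1.4347;0.0275 0.5864 0.002 0 0 1.4347;0.0275 0.5864 0.002 0 0 1.4347;0.0275 0.5864 0.002 0 0 1.4347;0.0275 0.5864 0.002 0 0 1.4347;0.0275 0.5864 0.002 0 0 1.4347;0.0275 0.5864 0.002 0 0 1.4347;0.0275 0.5864 0.002 0 0 1.4347;0.0275 0.5864 0.002 0 0 1.4347;0.0275 0.5864 0.002 0 0 1.4347;0.0275 0.5864 0.002 0 0 1.4347;0.0275 0.5864 0.002 0 0 1.4347", gripper=80)

```text
time: 22.1
eef_pos: [0.4687, 0.3616, 0.129]
tcp_rot: [0.703, 0.711, -0.001, -0.0]
contact_force: [0.1, 0.1, -0.6]
opening: 0.799
```

Run:
```python
from h import *
st(); c=snap("wrist","w18"); P=cloud(c).reshape(-1,3)*1000
for lo,hi in [(45,54),(16,23)]:
    m=(abs(P[:,1]-363)<22)&(abs(P[:,0]-470)<40)&(P[:,2]>lo)&(P[:,2]<hi)
    f=c["frame"].reshape(-1,3).astype(int); m&=abs(f[:,0]-f[:,2])<30
    r=cv2.minAreaRect(P[m][:,:2].astype(np.float32)); print(r,np.median(P[m][:,2]))
```

```text
t 22.1 tcp [0.4687 0.3616 0.129 ] z [-0.001 -0.001 -1.   ] jaw deg 0.71 F [ 0.1  0.1 -0.6] op 67.9 q [ 0.49  0.18  1.85 -0.    1.12  0.47]
((468.597412109375, 362.9605407714844), (16.282453536987305, 49.985687255859375), 89.6858139038086) 49.25804194580709
((468.6975402832031, 362.37481689453125), (62.94167709350586, 37.52423095703125), 0.7473441362380981) 19.263191048426428
```

View pics/w18.png

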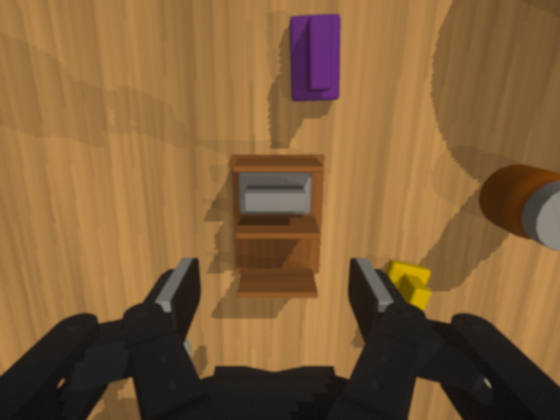

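jog_arm(commands="0 0.0003 -0.05 0 0 0;0 0.0003 -0.09 0 0 0;0 0.0003 -0.115 0 0 0;0 0.0003 -0.13 0 0 0;0 0.0003 -0.136 0 0 0;0 0.0003 -0.136 0 0 0;0 0.0003 -0.136 0 0 0")

```text
time: 23.02
eef_pos: [0.4698, 0.3637, -0.005]
tcp_rot: [0.702, 0.712, 0.001, 0.0]
contact_force: [0.1, 0.6, -0.5]
opening: 0.804
```

jog_arm(commands="0 0 0 0 0 0;0 0 0 0 0 0;0 0 0 0 0 0;0 0 0 0 0 0;0 0 0 0 0 0", gripper=0, grip_force=40)

```text
time: 23.65
eef_pos: [0.4696, 0.3638, -0.0052]
tcp_rot: [0.702, 0.712, 0.001, 0.0]
contact_force: [0.3, 0.2, 5.7]
opening: 0.58
```

jog_arm(commands="0 0 0.01 0 0 0;0 0 0.03 0 0 0;0 0 0.07 0 0 0;0 0 0.11 0 0 0;0 0 0.11 0 0 0;0 0 0.11 0 0 0")

```text
time: 24.4
eef_pos: [0.4682, 0.3629, 0.1033]
tcp_rot: [0.702, 0.712, -0.0, -0.0]
contact_force: [-0.9, 0.3, -2.8]
opening: 0.576
```

Run:
```python
from h import *
st(); snap("wrist","w19")
p0=np.array([.469,.3628,.104]); R0=Rdown(.8)
P=C+.045*u
move(p0,R0,P+n*(.06-.0116),Rtool(a,-n))
```

```text
t 24.4 tcp [0.4682 0.3629 0.1033] z [-0.001 -0.    -1.   ] jaw deg 0.8 F [-0.9  0.3 -2.8] op 48.9 q [ 0.49  0.21  1.86 -0.    1.07  0.47]
shift [ 0.0464 -0.3004 -0.0106] rv [0.2617 0.0085 0.0364] target [0.5154 0.0624 0.0934]
```

View pics/w19.png

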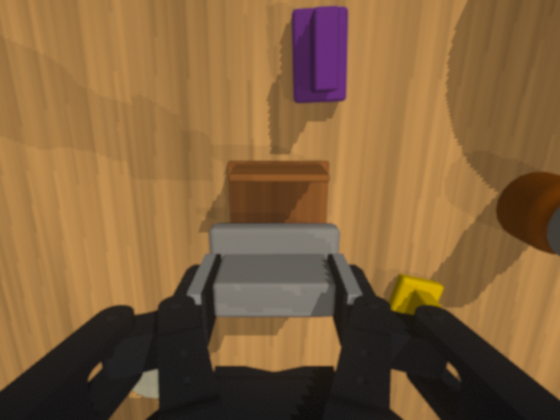

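jog_arm(commands="0.02 -0.06 0 0 0 0;0.03 -0.12 0 0 0 0;0.0464 -0.2 0 0.13 0.004 0.018;0.0464 -0.3004 -0.0106 0.2617 0.0085 0.0364;0.0464 -0.3004 -0.0106 0.2617 0.0085 0.0364;0.0464 -0.3004 -0.0106 0.2617 0.0085 0.0364;0.0464 -0.3004 -0.0106 0.2617 0.0085 0.0364;0.0464 -0.3004 -0.0106 0.2617 0.0085 0.0364;0.0464 -0.3004 -0.0106 0.2617 0.0085 0.0364")

```text
time: 25.58
eef_pos: [0.5149, 0.0643, 0.0929]
tcp_rot: [0.682, 0.719, 0.09, -0.095]
contact_force: [-0.1, -1.2, -1.5]
opening: 0.58
```

jog_arm(commands="-0.0003 0.0065 -0.0241 0 0 0;-0.0006 0.0116 -0.0435 0 0 0;-0.0007 0.0142 -0.0531 0 0 0;-0.0007 0.0145 -0.0541 0 0 0;-0.0007 0.0145 -0.0541 0 0 0;-0.0007 0.0145 -0.0541 0 0 0;-0.0007 0.0145 -0.0541 0 0 0")

```text
time: 26.45
eef_pos: [0.515, 0.0771, 0.0395]
tcp_rot: [0.683, 0.719, 0.09, -0.094]
contact_force: [-0.5, 0.7, -1.3]
opening: 0.578
```

```bash
python3 pl.py w20 | grep -E "tcp|^(2[2-9]0|300|150)"
```

```text
t 26.45 tcp [0.515  0.0771 0.0395] z [-0.012  0.258 -0.966] jaw deg 2.89 F [-0.5  0.7 -1.3] op 49.1 q [-0.19  0.16  2.08  0.31  0.99 -0.42]
150 [[-49, 92, -57], [-22, 92, -57], [1, 92, -58], [24, 92, -58]]
220 [[-39, 63, -1], [-18, 63, -1], [1, 63, -1], [19, 62, -1]]
230 [[-39, 57, -1], [-16, 63, 16], [1, 63, 16], [17, 63, 16]]
240 [[-40, 51, -1], [-16, 59, 17], [1, 59, 17], [18, 58, 17]]
250 [[-40, 45, 0], [-16, 54, 17], [1, 53, 16], [18, 54, 18]]
260 [[-40, 39, -1], [-15, 52, 26], [1, 52, 25], [17, 52, 25]]
270 [[-30, 57, 44], [-14, 52, 36], [1, 52, 34], [16, 52, 35]]
280 [[-28, 56, 51], [-14, 52, 44], [1, 52, 43], [15, 52, 44]]
290 [[-27, 56, 58], [-14, 49, 46], [1, 49, 46], [15, 49, 46]]
300 [[-26, 54, 61], [-14, 45, 48], [1, 45, 48], [15, 45, 47]]
tcp plate [ 0.1 45.3 -7.7] tool z. [ 0.001 -0.    -1.   ]pl.py:6: RuntimeWarning: invalid value encountered in cast
  for r in range(130,320,10): print(r,[np.round(L[r,k]).astype(int).tolist() for k in (200,240,275,310)])
```

Same as before, about 1 mm lower in the grip.

jog_arm(commands="0 0.0005 -0.0019 0 0 0;0 0.0008 -0.0029 0 0 0;0 0.0008 -0.0029 0 0 0")

```text
time: 26.92
eef_pos: [0.5144, 0.0782, 0.0358]
tcp_rot: [0.683, 0.719, 0.09, -0.095]
contact_force: [-0.8, -0.2, -0.8]
opening: 0.578
```

jog_arm(commands="0 0.0002 -0.0008 0 0 0;0 0.0002 -0.0008 0 0 0")

```text
time: 27.18
eef_pos: [0.5151, 0.0782, 0.0357]
tcp_rot: [0.683, 0.719, 0.09, -0.094]
contact_force: [0.0, -0.8, 0.3]
opening: 0.575
```

jog_arm(commands="0 0.0001 -0.0005 0 0 0;0 0.0001 -0.0005 0 0 0")

```text
time: 27.42
eef_pos: [0.5153, 0.0782, 0.0356]
tcp_rot: [0.683, 0.719, 0.09, -0.094]
contact_force: [-0.8, -1.6, 5.3]
opening: 0.572
```

jog_arm(commands="0 0 0 0 0 0;0 0 0 0 0 0;0 0 0 0 0 0;0 0 0 0 0 0", gripper=80)

```text
time: 27.92
eef_pos: [0.5143, 0.0786, 0.0344]
tcp_rot: [0.683, 0.719, 0.09, -0.095]
contact_force: [-0.3, 0.5, -0.7]
opening: 0.795
```

jog_arm(commands="0.0002 -0.0052 0.0193 0 0 0;0.0007 -0.0129 0.0483 0 0 0;0.0013 -0.0258 0.0966 0 0 0;0.0013 -0.0258 0.0966 0 0 0;0.0013 -0.0258 0.0966 0 0 0;0.0013 -0.0258 0.0966 0 0 0")

```text
time: 28.68
eef_pos: [0.5145, 0.0532, 0.1295]
tcp_rot: [0.683, 0.718, 0.089, -0.096]
contact_force: [-0.5, 0.8, -0.3]
opening: 0.804
```

```bash
python3 pl.py w21 2>/dev/null| grep -E "tcp"; python3 rib.py
```

```text
t 28.68 tcp [0.5145 0.0532 0.1295] z [-0.016  0.259 -0.966] jaw deg 2.92 F [-0.5  0.8 -0.3] op 68.4 q [-0.23  0.03  2.03  0.27  1.18 -0.4 ]
tcp plate [-1.2 45.5 85.9] tool z. [-0.003  0.001 -1.   ]
rib ((0.1773548126220703, -66.2800064086914), (16.306821823120117, 49.43320846557617), 89.4140396118164) 42.734169093874634 1223
chuck ((0.16530227661132812, -61.64943313598633), (30.26120948791504, 63.981407165527344), 89.80245971679688) 25.681957649019473 3679
t 28.82 tcp [0.5149 0.053  0.13  ] z [-0.016  0.259 -0.966] jaw deg 2.92 F [ 0.2  0.3 -0.4] op 68.1 q [-0.23  0.03  2.03  0.27  1.18 -0.4 ]
```

View pics/w21.png

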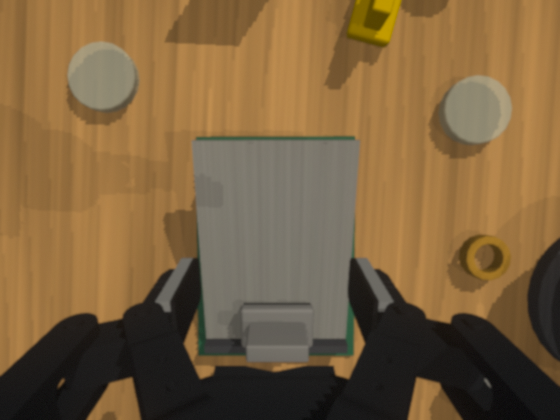

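View pics/w21s.png

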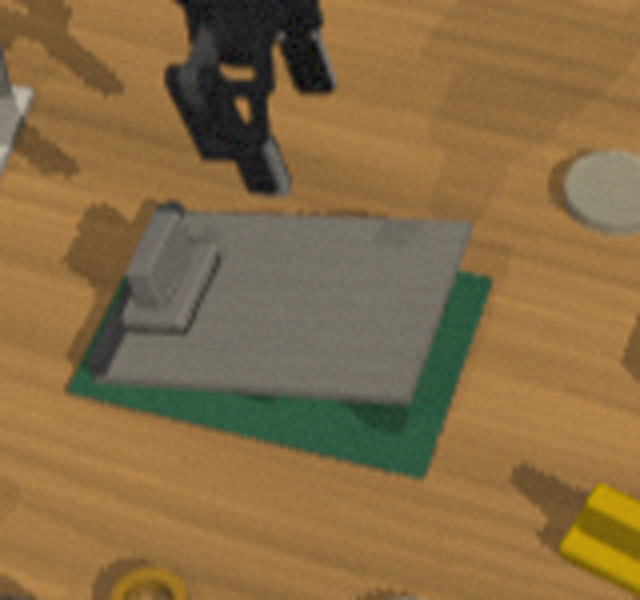

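Run:
```python
from h import *
p0=np.array([.516,.0522,.1317]); print((p0-C)@np.stack([a,u,n],1))
h=C+.0002*a-.0665*u+n*.05; print(np.round(h-p0,4))
g=C+.0002*a-.0665*u-n*.0105; print(np.round(g-p0,4))
print(np.round((g-h)*.6+h-p0,4))
# tray after lift
l=h+n*.02
move(g,Rtool(a,-n),[.6065,-.2635,.10],Rdown(1.9))
```

```text
[4.85545024e-05 4.50457293e-02 8.80412399e-02]
[ 0.0051 -0.0978 -0.0656]
[ 0.0043 -0.0821 -0.1241]
[ 0.0046 -0.0884 -0.1007]
shift [ 0.0862 -0.2336  0.0924] rv [-0.2616 -0.011  -0.0174] target [ 0.6065 -0.2635  0.1   ]
```

jog_arm(commands="0.0025 -0.05 -0.02 0 0 0;0.0051 -0.0978 -0.0656 0 0 0;0.0051 -0.0978 -0.0656 0 0 0;0.0051 -0.0978 -0.0656 0 0 0;0.0046 -0.0884 -0.1007 0 0 0;0.0043 -0.0821 -0.1241 0 0 0;0.0043 -0.0821 -0.1241 0 0 0;0.0043 -0.0821 -0.1241 0 0 0")

```text
time: 29.82
eef_pos: [0.5215, -0.0293, 0.009]
tcp_rot: [0.683, 0.719, 0.091, -0.093]
contact_force: [0.3, -0.9, 0.1]
opening: 0.802
```

```bash
python3 pl.py w22 2>/dev/null| grep -E "tcp"
```

```text
t 29.82 tcp [ 0.5215 -0.0293  0.009 ] z [-0.011  0.258 -0.966] jaw deg 2.96 F [ 0.3 -0.9  0.1] op 68.2 q [-0.38  0.24  2.05  0.29  0.98 -0.61]
tcp plate [  1.5 -66.   -9.1] tool z. [ 0.003 -0.001 -1.   ]
```

View pics/w22.png

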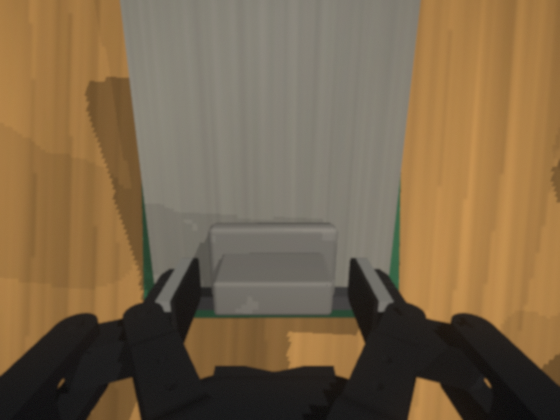

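jog_arm(commands="0 0 0 0 0 0;0 0 0 0 0 0;0 0 0 0 0 0;0 0 0 0 0 0;0 0 0 0 0 0", gripper=0, grip_force=40)

```text
time: 30.55
eef_pos: [0.5212, -0.0299, 0.0086]
tcp_rot: [0.683, 0.719, 0.091, -0.094]
contact_force: [-0.8, -0.0, 5.2]
opening: 0.573
```

jog_arm(commands="0.0001 -0.0026 0.0097 0 0 0;0.0005 -0.0103 0.0386 0 0 0;0.001 -0.0207 0.0773 0 0 0;0.001 -0.0207 0.0773 0 0 0;0.02 -0.06 0.0924 0 0 0;0.0862 -0.2336 0.0924 -0.2616 -0.011 -0.0174;0.0862 -0.2336 0.0924 -0.2616 -0.011 -0.0174;0.0862 -0.2336 0.0924 -0.2616 -0.011 -0.0174;0.0862 -0.2336 0.0924 -0.2616 -0.011 -0.0174;0.0862 -0.2336 0.0924 -0.2616 -0.011 -0.0174;0.0862 -0.2336 0.0924 -0.2616 -0.011 -0.0174;0.0862 -0.2336 0.0924 -0.2616 -0.011 -0.0174")

```text
time: 32.05
eef_pos: [0.606, -0.2618, 0.0994]
tcp_rot: [0.695, 0.719, -0.0, -0.0]
contact_force: [-0.8, 0.1, -1.4]
opening: 0.573
```

```bash
cat > tr.py <<'E'
from h import *
import sys
st(); c=snap("wrist",sys.argv[1]); W=cloud(c); P=W.reshape(-1,3)*1000
e=get_state()["eef_pos"]*1000
def R(m,nm):
    p=P[m]
    if len(p)<6: print(nm,len(p)); return
    r=cv2.minAreaRect(p[:,:2].astype(np.float32)); print(nm,np.round(r[0],1),np.round(r[1],1),round(r[2],1),"z",round(np.median(p[:,2]),1),len(p))
inb=(abs(P[:,0]-606)<75)&(abs(P[:,1]+264)<75)
R(inb&(P[:,2]>10)&(P[:,2]<17),"wall");R(inb&(P[:,2]>2)&(P[:,2]<6),"floor")
top=e[2]+11+44
R((abs(P[:,2]-top)<4)&(np.hypot(P[:,0]-e[0],P[:,1]-e[1])<40),"ribtop")
R((abs(P[:,2]-top+30)<4)&(np.hypot(P[:,0]-e[0],P[:,1]-e[1])<45),"basetop")
E
python3 tr.py w23
```

```text
t 32.05 tcp [ 0.606  -0.2618  0.0994] z [-0.001  0.    -1.   ] jaw deg 1.97 F [-0.8  0.1 -1.4] op 48.7 q [-0.56  0.35  1.69  0.    1.1  -0.6 ]
wall [ 605.8 -256.3] [108.4 101.8] 2.1 z 13.3 1850
floor [ 606.9 -242.8] [104.1  79.1] 1.5 z 3.5 10187
ribtop [ 605.7 -261.4] [76.5 23.4] 2.0 z 152.1 4810
basetop [ 605.2 -250.8] [62.7 16.5] 2.4 z 122.1 3499
```

View pics/w23.png

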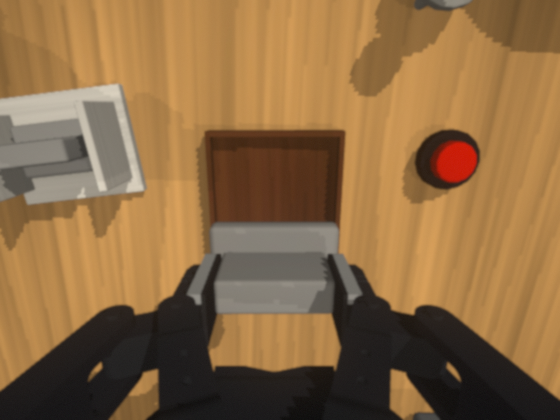

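jog_arm(commands="0 0 -0.04 0 0 0;0 0 -0.07 0 0 0;0 0 -0.09 0 0 0;0 0 -0.099 0 0 0;0 0 -0.1 0 0 0;0 0 -0.1 0 0 0;0 0 -0.1 0 0 0")

```text
time: 32.98
eef_pos: [0.6072, -0.2636, 0.001]
tcp_rot: [0.695, 0.719, 0.0, 0.001]
contact_force: [0.8, 0.3, -1.3]
opening: 0.576
```

```bash
python3 tr.py w24
```

```text
t 32.98 tcp [ 0.6072 -0.2636  0.001 ] z [ 0.002 -0.001 -1.   ] jaw deg 1.89 F [ 0.8  0.3 -1.3] op 49.0 q [-0.56  0.48  1.72 -0.    0.94 -0.6 ]
wall [ 606.2 -264.8] [109.  119.2] 2.1 z 13.3 6097
floor [ 606.4 -263. ] [107.2 115.6] 2.1 z 3.5 18227
ribtop [ 606.7 -263.1] [76.7 23.3] 1.7 z 53.6 4950
basetop [ 606.3 -252.8] [62.7 17.4] 1.5 z 23.6 3603
```

View pics/w24.png

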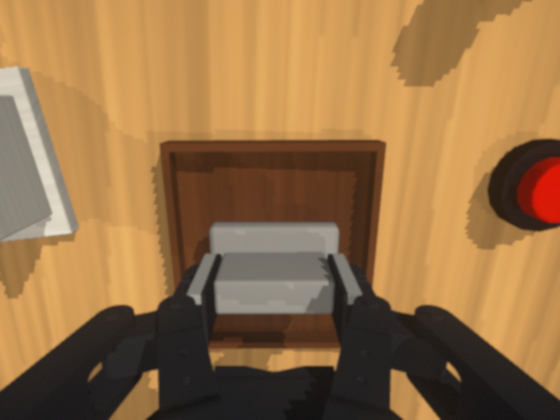

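Centred in the tray, ~6 mm above its floor. Lower gently.

jog_arm(commands="0 0 -0.002 0 0 0;0 0 -0.004 0 0 0;0 0 -0.0045 0 0 0;0 0 -0.0045 0 0 0")

```text
time: 33.52
eef_pos: [0.6063, -0.263, -0.005]
tcp_rot: [0.695, 0.719, -0.0, -0.0]
contact_force: [-0.3, -0.5, -2.0]
opening: 0.58
```

jog_arm(commands="0 0 -0.001 0 0 0;0 0 -0.001 0 0 0")

```text
time: 33.78
eef_pos: [0.6069, -0.2634, -0.0052]
tcp_rot: [0.695, 0.719, 0.0, 0.001]
contact_force: [1.0, 0.1, 1.7]
opening: 0.574
```

jog_arm(commands="0 0 -0.0004 0 0 0;0 0 -0.0004 0 0 0")

```text
time: 34.02
eef_pos: [0.607, -0.2635, -0.0053]
tcp_rot: [0.695, 0.719, 0.0, 0.001]
contact_force: [-0.0, 0.2, 5.4]
opening: 0.576
```

jog_arm(commands="0 0 0 0 0 0;0 0 0 0 0 0;0 0 0 0 0 0;0 0 0 0 0 0", gripper=75)

```text
time: 34.52
eef_pos: [0.6061, -0.2629, -0.0066]
tcp_rot: [0.695, 0.719, -0.0, -0.0]
contact_force: [0.0, 0.0, -0.1]
opening: 0.751
```

jog_arm(commands="0 0 0.02 0 0 0;0 0 0.05 0 0 0;0 0 0.1 0 0 0;0 0 0.15 0 0 0;0 0 0.15 0 0 0;0 0 0.15 0 0 0;0 0 0.15 0 0 0")

```text
time: 35.4
eef_pos: [0.6052, -0.2624, 0.142]
tcp_rot: [0.695, 0.719, -0.0, -0.002]
contact_force: [-0.0, -0.2, -0.3]
opening: 0.747
```

Run:
```python
from h import *
st()
f1=snap("scene","s25")["frame"]; f2=snap("top","t25")["frame"]; f3=snap("wrist","w25")["frame"]
a0=cv2.imread("pics/scene0.png"); 
W=cloud(vision.read_camera("top")); P=W.reshape(-1,3)*1000
for nm,x,y,lo,hi in [("cradle rib",442,-223,45,49.5),("ribC",442,-223,49,55),("tray rib",606,-263,44,52),("tray base",606,-263,15.5,52)]:
    m=(abs(P[:,0]-x)<(30 if x<500 else 50))&(abs(P[:,1]-y)<30)&(P[:,2]>lo)&(P[:,2]<hi); p=P[m]
    print(nm,len(p), cv2.minAreaRect(p[:,:2].astype(np.float32)) if len(p)>5 else "", np.median(p[:,2]) if len(p) else "")
for q in ["blank_a_mid","spherometer","jar","gauge_ring","spindle_button"]:
    for cam in ("top","scene"):
        Wc=W if cam=="top" else cloud(vision.read_camera("scene"))
        for d in cut_out(cam,q)[:2]:
            r,z,k=rect(Wc,d["pixels"]); print(cam,q,round(d["conf"],2),np.round(r[0]),round(z,3))
```

```text
t 35.4 tcp [ 0.6052 -0.2624  0.142 ] z [-0.003  0.002 -1.   ] jaw deg 1.89 F [-0.  -0.2 -0.3] op 63.5 q [-0.56  0.31  1.67 -0.    1.17 -0.6 ]
cradle rib 16 ((454.3545227050781, -215.1803741455078), (11.977398872375488, 26.538728713989258), 70.2162857055664) 48.25217784431857
ribC 26 ((455.48663330078125, -215.6878204345703), (13.625024795532227, 23.011322021484375), 60.27276611328125) 51.259295740126454
tray rib 103 ((605.3079223632812, -262.7110290527344), (46.8836784362793, 17.069440841674805), 0.13273431360721588) 47.729627053700376
tray base 302 ((614.506591796875, -259.6038513183594), (81.93576049804688, 48.432373046875), 0.40917959809303284) 23.65966281673904
top blank_a_mid 0.94 [349. 182.] 0.012
top blank_a_mid 0.4 [516.  30.] 0.035
scene blank_a_mid 0.84 [353. 181.] 0.011
top spherometer 0.77 [714. -94.] 0.027
top spherometer 0.67 [518.  32.] 0.035
scene spherometer 0.85 [ 707. -108.] 0.024
top jar 0.79 [697. 359.] 0.069
scene jar 0.65 [691. 353.] 0.066
top gauge_ring 0.73 [472. 341.] 0.008
top gauge_ring 0.49 [712.  34.] 0.013
scene gauge_ring 0.79 [713.  30.] 0.012
scene gauge_ring 0.23 [ 441. -217.] 0.039
top spindle_button 0.42 [ 744. -222.] 0.021
scene spindle_button 0.75 [725. -94.] 0.025
scene spindle_button 0.47 [ 747. -221.] 0.021
```

View pics/w25.png

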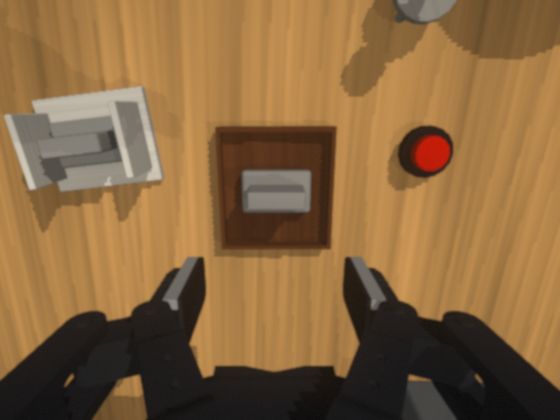

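View pics/s25.png

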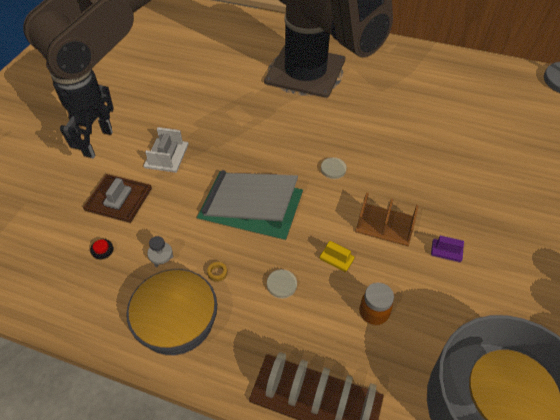

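Both chucks stand flat, one in the tray (wrist view, col 276, row 191) and one in the cradle (col 80, row 145). The bystanders are at the same pixels as at the start, and the arm is clear. Handing in.

```bash
python3 -c "
from plant import ctrl; print(ctrl.sign_off())"
```

```text
the job is handed in; nothing more can be done
None
```

Both chucks were tested one at a time and put away. The job was handed in at about 35.5 s of the 72 s allowed.

- **Chuck from the right bay (lower y), tested first:** it stayed at about +45 mm on the plate after release, so it still grips. I regripped it by the rib's long sides and set it flat in the cradle between the cheeks.
- **Chuck from the left bay, tested second:** it slid to the stop, with the rib at about −66 mm on the plate. I set it flat in the middle of the tray.

**Last checks:**
- **Chucks:** the wrist and scene pictures show both chucks flat in place with the gripper clear. The top camera had too few points to measure the one in the cradle, so that placing rests on those pictures.
- **Bystanders:** they sit at the same places in the scene picture as at the start. Network positions for the blank, spherometer, jar and ring differed by up to about 15 mm between pictures, which I put down to noisy detections. The second blank was checked only by eye.
- **Red button:** nothing went near it, and its height read the same as at the start.

**Disagreement found:** the real fingertips sit about 28 mm short of the reported tool point. My first grasp therefore closed above the rib, apparently without touching it. I measured the offset with the cameras and allowed for it from then on. Contact forces stayed around 5 N at each setting-down.

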